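Pull the filter insert from a control case for inspection

TASK

The parts basket is in the way on the control case: hang it by its handle on the hook of the stand and let go of it, keeping it level. Then swing the case's cover flap up by its tongue until it stands upright or leans back, draw the filter plate (the insert with the tall tab, not the plain spacer plate) up out of its slot, and finish while still holding it upright and still, at least 12 cm above the bench, over the middle of the black inspection mat. Leave the spacer in the case, the flap standing open, the basket on its hook and everything else on the bench where it is.

Things in the scene. Friction and masses are not known exactly. Their poses are not given: they have to be found in the camera images.
- case: (All sizes in mm.) fixed aluminium control case, 160 (x) x 220 (y) x 110 (z); origin: centre of its underside; x runs from the tongue's side to the hinge side, z up. Under the flap is a well 100 x 160, floor 10 above the bench, with two slots along y at x = -32 and +8: one holds the filter, the other the spacer. Slot guides (|y| > 48) end 50 above the bench.
- flap (a joint): opening angle of the cover flap, rad: 0 closed flat on the case, 1.57 upright, stop at 2.1. Stiff hinge (0.2 N m): it stays where it is left. Hinge line along the case's y axis at case x = +60, z = 110; the flap plate is 130 (x) x 180 (y) x 8, its mid-thickness 4 above the hinge line when closed; 0.15 kg.
- flap_tongue (a point): middle of the tongue on the flap's free edge, 160 from the hinge line; closed, it is 114 above the bench, 20 in front of the case's near face (case x = -100). Tongue 24 wide (y), 8 thick, reaching 45 out from the flap's edge, 15 beyond this point. Pinch its sides with fingers down (it may turn between them as the flap swings) or push it up from below. Closed, axes as the case's.
- filter_center (a point): centre of the filter plate, half-way up its 88 height, z up, axes as the case's. Framed grille 110 (y) x 10 (x) x 50 (z); on the middle of its top edge a flat tab 28 (y) x 10 (x) x 38 (z), from 6 to 44 above this point. Stands on the well floor, 2 play in its slot, tab top 12 below the rim; 0.1 to 0.17 kg. Lift straight up; pinching the tab's 28 width keeps the gripper clear of the open flap.
- spacer_center (a point): centre of the spacer in the other slot: a plain solid plate 110 (y) x 10 (x) x 50 (z) with two 8 mm round studs on top and no tab. It stays where it is.
- basket_bar (a point): middle of the basket's handle bar, z up. Steel basket 70 (x) x 110 (y) x 45 (z); uprights at y = +-57.5 carry a level bar, 10 x 10 in section, 120 long (y), its centre 110 above the basket's underside, 60 free between rim and bar. Stands at first on the closed flap, 118 above the bench. 0.15 to 0.27 kg, balanced under the bar's middle; grip the bar beside its middle to leave room for the hook.
- stand: fixed hook stand: base plate 110 x 110 x 12, post of diameter 14, 238 tall at its origin (on the bench). The hook is a round rod, diameter 8, level along the stand's -x axis, centre line 225 above the bench, 100 long, ending in an upturned tip (top 247 above the bench). Nothing is above it.
- hook_seat (a point): on top of the hook's rod half-way along it: 55 from the post, 229 above the bench; axes as the stand's. The hung basket's bar rests on the rod across it, about 5 above this point.
- mat: the black inspection mat lying fixed on the bench, 150 x 150 x 4; origin: centre of its underside. It may be on the left or on the right of the case, the hook stand on the other side.
- driver: a screwdriver with a black handle lying on the bench in front of the case; origin at its underside (a lying tool: its middle or handle, on the bench); not part of the job, stays where it is
- tkey: a hex key with a red cross handle lying on the bench in front of the case; origin at its underside (a lying tool: its middle or handle, on the bench); not part of the job, stays where it is
- wrench: a steel wrench lying behind the case; origin at its underside (a lying tool: its middle or handle, on the bench); not part of the job, stays where it is
- relay: a black relay block, 70 x 90 x 35, behind the case, on the left; origin at its underside (a lying tool: its middle or handle, on the bench); not part of the job, stays where it is
- spray: a plain aluminium can, diameter 52, 150 tall, behind the case; origin at its underside (a lying tool: its middle or handle, on the bench); not part of the job, stays where it is
- mug: a white mug, 90 tall, behind, on the right; origin at its underside (a lying tool: its middle or handle, on the bench); not part of the job, stays where it is
- plug: a grey plug, 80 long, 30 tall, on the right in front; origin at its underside (a lying tool: its middle or handle, on the bench); not part of the job, stays where it is
There are look-alikes about, which are no part of the job. Several things have the shape of the mat; the one meant has the colours described above. What is shaped like the part that bears basket_bar but blue is not meant.

How it is judged:
By the outcome, as a careful person would: the job done as asked, in the order asked, and still so for the second after the job is handed in, while the arm keeps its last pose, push and grip.
It also fails if it takes over 70 s, if anything falls off the work surface, if the arm or the gripper's body presses on something with over 40 N, if the wrist force passes 120 N, or if a joint passes its speed limit or range.

ROBOT

A 6-joint arm with a two-finger parallel gripper is mounted at the origin on the work surface. World frame = base frame: x ahead of the robot, y to its left, z up, the work surface at z = 0. Lengths are in m, angles in rad, forces in N, time in s.
With the tool pointing down it reaches from about 0.35 to 0.85 m from the base axis. Payload 8.1 kg.
Tool frame: the origin (TCP) lies on the centre line of the jaws, within the pads' length; the fingertips stand nose_length ahead of it and the grasp point (between the pads) lies 6 mm ahead of it (nose_length is the distance from the TCP to the fingertips, in m); y points along the fingers, x is the direction in which the jaws open and shut, and the axes are right-handed (so a half turn about y gives the same grasp; the last joint's range is limited). The gripper opens to 93 mm and grips with 3 to 60 N. Pads are 15 mm wide; open, the fingers measure 128 mm over their backs; the gripper's body (75 mm by 188 mm) begins 65 mm behind the grasp point.
Start: joints at [1.157, 0.13, 1.488, -0, 1.523, -0.085], TCP at [0.194, 0.568, 0.244] pointing down, gripper open.
Joint ranges: [-2.96, 2.96], [-0.89, 2.26], [0.02, 2.5], [-1.34, 4.48], [0, 2.73], [-2.66, 2.66]. Speed limits (rad/s): [2.39, 2.39, 2.79, 3.14, 3.14, 3.14].

INTERFACE

Orientations are given as a rotation vector (axis times angle).
In Python, from rig import get_state, read_camera, camera_info, close_job, nose_length gives the robot as it stands. The module is installed in compiled form; this text tells all that it offers.
- The arm moves only by the tool send_rows, never from a script. Its arguments are lists of equal length, an entry for each row: "travel": the shift along the tool's x, y, z in m, a list of three; "yaw": the turn about the tool's y in rad; "grip": the opening, from -1 (shut) to 1 (fully open), so that 0 is half open. In form: {"travel": [[tx, ty, tz], ...], "yaw": [yaw, ...], "grip": [grip, ...]}. A call has 1 to 5 rows; each row is the pose to reach, as a shift and turn from the pose commanded when the call began, along the tool's axes at that moment; what a row does not reach only later rows make up. A row lasts 1/12 s, in which the tool goes at most 41.7 mm and 7.16 degrees, less where a joint would pass 70% of its speed; a pose out of reach is approached as far as the arm can. A call with a gripper value outside its range is refused whole. The fingers move at their own pace and stop on an object; "force" is the grip in N (left out, the last holds). Time passes only in rows, so rows that repeat a pose let the fingers close. It gives the time, the measured TCP pose, the force and the opening at its end, in the units of the state.
- get_state(): the state, without advancing time (a new reading comes with each control period).
- read_camera(name): name is "scene" or "top"; returns (picture, depth): 480x640x3 uint8, red, green, blue; 480x640 float32, m along the optical axis (not along the pixel's ray), 0 where there is no reading.
- camera_info(name): a dict with "camera_matrix" (3x3 intrinsics, pixels), "k1" (the pictures are not rectified: a ray, as slopes to the right and down, at radius r is drawn at 1 + k1 r^2 times it, then the intrinsics apply), "origin" and "rotation" of the camera in the world. Camera axes: x right, y up, looking along -z (the intrinsics and any distortion apply to the point x, -y, -z); pixel columns grow to the right and rows downward; lengths in m; the calibration is good to about 2 mm. A picture is of the moment at which its call begins. camera_info takes no time and is no camera call.
- close_job(): hands the job in, once; it reports no verdict.
The state is a dict: "t": time; "joint_pos": joint angles; "joint_vel": joint speeds; "effort": joint torques, N m; "tool_pos": TCP position; "tcp_rot": TCP orientation; "contact_force": force on the tool from outside, world axes, zero at the start; "moment": the same for the moment, N m; "finger_gap": opening from 0.0 (shut) to 1.0 (fully open).
Only numpy, scipy, OpenCV 4.12 (cv2) and the standard library are available. Lean on these libraries where they do the work, as an engineer would, in place of code of your own. Each camera call takes 0.05 s, during which the arm holds its last target.

## Working session

There is one attempt and no reset: what is moved stays moved. The work goes in short steps, Python scripts to look and compute and a tool call to move; the robot and the scene stay as the last step left them, time stands still between calls to the robot, and variables do not carry over. Pictures are saved under pics/ and viewed, and the job is handed in when it is done.

Besides the shell and the picture viewer there is one more tool, called after "Emit:" by a JSON object that holds its "name" and its "arguments", one argument or row to a line. send_rows: Moves the arm, as the interface text tells. Its arguments: {"type":"object","properties":{"travel":{"type":"array","items":{"type":"array","items":{"type":"number"}}},"yaw":{"type":"array","items":{"type":"number"}},"grip":{"type":"array","items":{"type":"number"}},"force":{"type":"number"}},"required":["travel","yaw","grip"]}

```bash
mkdir -p pics
python3 - <<'E'
from rig import *
import cv2,numpy as np
print(get_state()); print(nose_length() if callable(nose_length) else nose_length)
for n in("scene","top"):
    im,d=read_camera(n); np.savez(f"pics/{n}0.npz",im=im,d=d); cv2.imwrite(f"pics/{n}0.png",im[:,:,::-1]); print(n,camera_info(n))
E
```

```text
{'t': 0.0, 'joint_pos': array([ 1.15658478e+00,  1.31121544e-01,  1.48927267e+00, -7.18523014e-06,
        1.52301444e+00, -8.54422232e-02]), 'joint_vel': array([-0.00044347,  0.00062455, -0.0013548 ,  0.00038494,  0.00067389,
        0.00202726]), 'effort': array([-2.02860106e-04, -5.59889138e+01, -4.91727233e+01,  7.67085934e-02,
        3.63803166e-02, -1.70477392e-04]), 'tool_pos': array([0.19351989, 0.56737925, 0.24261471]), 'tcp_rot': array([-1.3479429 , -0.96252962,  0.96511046]), 'contact_force': array([-0.52012133, -0.12645651, -0.50103084]), 'moment': array([-0.03995297,  0.00168798, -0.01301601]), 'finger_gap': 0.9986977996070238}
0.025
scene {'camera_matrix': array([[488.72660426,   0.        , 326.96885548],
       [  0.        , 488.72660426, 241.58073991],
       [  0.        ,   0.        ,   1.        ]]), 'k1': -0.0638075180486968, 'origin': array([ 1.15410137, -0.42137554,  0.87587837]), 'rotation': array([0.7352181 , 0.3535596 , 0.87511274])}
top {'camera_matrix': array([[517.9383723 ,   0.        , 318.77564663],
       [  0.        , 517.9383723 , 236.706297  ],
       [  0.        ,   0.        ,   1.        ]]), 'k1': -0.007177408436397613, 'origin': array([0.42677213, 0.03286712, 1.37003264]), 'rotation': array([ 0.05372281, -0.09174257, -1.58076707])}
```

View pics/scene0.png

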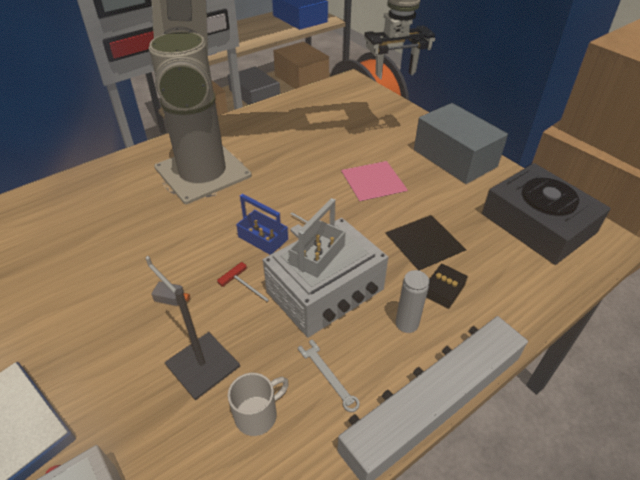

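View pics/top0.png

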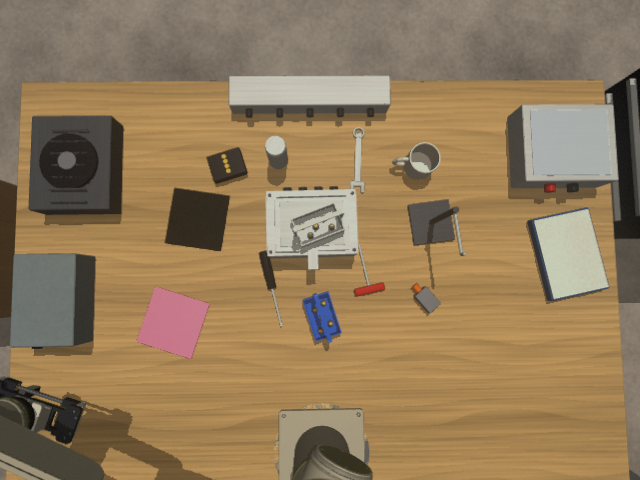

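The scene view shows the basket on the case at about (318,240), the stand at (200,360) and the black mat at (425,240). In the top view the case is at (312,222), the tongue at (313,260), the mat at (197,219) and the stand at (432,222), with the hook ending near (461,253). The decoys are the blue basket and the pink mat.

```bash
cat > h.py <<'E'
import numpy as np,cv2
from scipy.spatial.transform import Rotation as R
from rig import *
def cam(n):
    c=camera_info(n); return c['camera_matrix'],c['k1'],np.array(c['origin']),R.from_rotvec(c['rotation']).as_matrix()
def ray(n,u,v):
    K,k1,o,M=cam(n)
    p=cv2.undistortPoints(np.array([[[u,v]]],float),K,np.array([k1,0,0,0.]))[0,0]
    return o,M@np.array([p[0],-p[1],-1])   # scale = depth
def atz(n,u,v,z):
    o,d=ray(n,u,v); return o+d*(z-o[2])/d[2]
def tri(u1,v1,u2,v2):   # scene px, top px
    o,d=ray('scene',u1,v1);p,e=ray('top',u2,v2)
    s=np.linalg.lstsq(np.c_[d,-e],p-o,rcond=None)[0]
    a=o+d*s[0];b=p+e*s[1]; return (a+b)/2,np.linalg.norm(a-b)
def proj(n,P):
    K,k1,o,M=cam(n); q=M.T@(np.array(P)-o); x,y=q[0]/-q[2],-q[1]/-q[2]
    f=1+k1*(x*x+y*y); return K[0,0]*x*f+K[0,2],K[1,1]*y*f+K[1,2]
def cloud(n,d):
    K,k1,o,M=cam(n); h,w=d.shape
    g=np.stack(np.meshgrid(np.arange(w),np.arange(h)),-1).reshape(-1,1,2).astype(float)
    p=cv2.undistortPoints(g,K,np.array([k1,0,0,0.]))[:,0]
    z=d.reshape(-1,1); P=np.c_[p[:,:1],-p[:,1:],-np.ones((h*w,1))]*z
    return (o+P@M.T).reshape(h,w,3)
def crop(n,im,x0,y0,x1,y1,out,s=None):
    s=s or min(800/(x1-x0),600/(y1-y0)); c=im[y0:y1,x0:x1,::-1]
    cv2.imwrite(out,cv2.resize(np.ascontiguousarray(c),None,fx=s,fy=s,interpolation=cv2.INTER_CUBIC)); print(out,s)
def shot(n,tag):
    im,d=read_camera(n); np.savez(f"pics/{n}{tag}.npz",im=im,d=d); return im,d
E
python3 - <<'E'
from h import *
im=np.load('pics/top0.npz')['im'];crop('top',im,260,180,364,276,'pics/tc.png',6)
crop('top',im,400,190,480,270,'pics/ts.png',7)
im=np.load('pics/scene0.npz')['im'];crop('s',im,255,190,395,330,'pics/sc.png',4.2857)
crop('s',im,140,250,245,400,'pics/ss.png',4)
E
```

```text
pics/tc.png 6
pics/ts.png 7
pics/sc.png 4.2857
pics/ss.png 4
```

View pics/tc.png

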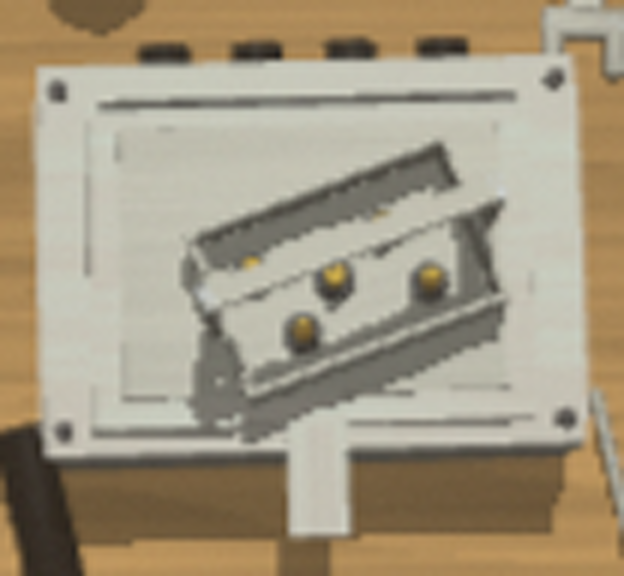

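View pics/ts.png

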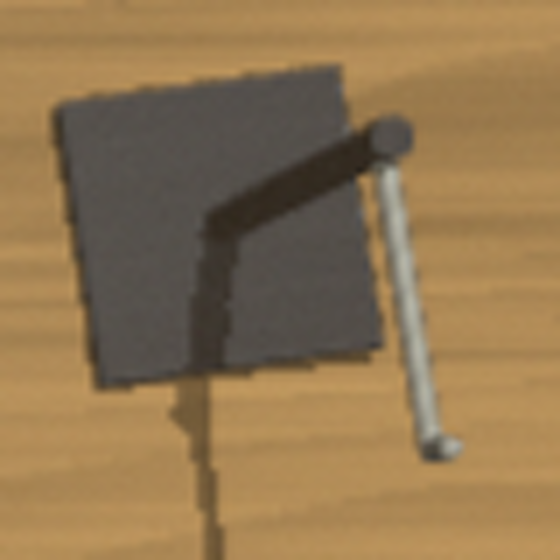

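View pics/sc.png

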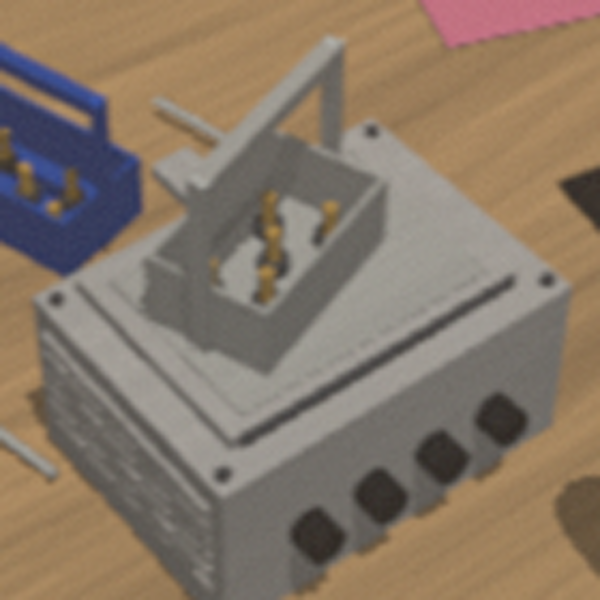

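View pics/ss.png

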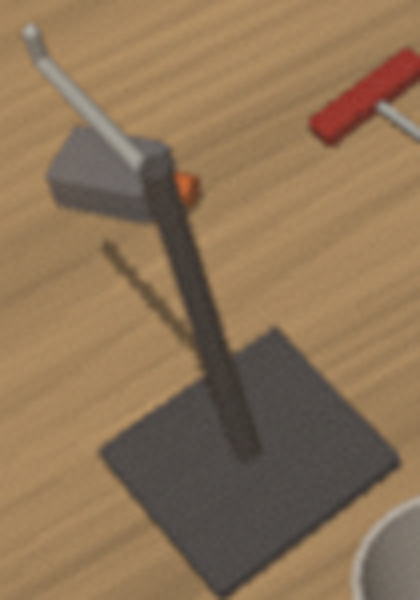

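Run:
```python
from h import *
f=lambda c,x0,y0,s:((c[0]+.5)/s-.5+x0,(c[1]+.5)/s-.5+y0)
tc=lambda *c:f(c,260,180,6); sc=lambda *c:f(c,255,190,4.2857); ts=lambda *c:f(c,400,190,7); ss=lambda *c:f(c,140,250,4)
P={}
def t(n,a,b):
    p,e=tri(*a,*b); P[n]=p; print(n,p.round(4),'err',round(e,4))
t('barL(+y)',sc(335,45),tc(207,297)); t('barR',sc(200,190),tc(500,197))
t('scr nearL',sc(372,131),tc(65,432)); t('scr nearR',sc(56,299),tc(566,418))
t('scr farL',sc(547,280),tc(58,92)); t('scr farR',sc(222,474),tc(553,78))
t('tongue tip',sc(177,166),tc(320,530))
t('post top',ss(155,158),ts(391,137)); t('tip top',ss(29,32),ts(450,447)); t('rod end',ss(40,63),ts(428,440)); t('rod start',ss(140,163),ts(387,168))
def an(a,b): d=P[b]-P[a]; return np.degrees(np.arctan2(d[1],d[0]))
print('case yaw',an('scr nearL','scr farL'),an('scr nearR','scr farR'), an('scr nearR','scr nearL')-90,an('scr farR','scr farL')-90)
print('bar dir',an('barR','barL'),np.linalg.norm(P['barL']-P['barR'])); print('case c',np.mean([P[k] for k in P if 'scr' in k],0)); print('bar mid',(P['barL']+P['barR'])/2)
print('hook dir -x',an('post top','tip top'),an('rod start','rod end'))
for n in('top','scene'):
    z=np.load(f'pics/{n}0.npz');C=cloud(n,z['d'])
    m=(C[...,2]>.215)&(C[...,2]<.24)&(abs(C[...,0]-.58)<.12)&(abs(C[...,1]-.05)<.12)
    q=C[m]; print(n,'bar cloud',len(q),q.mean(0)); 
    if len(q)>5: w=np.linalg.svd(q[:,:2]-q[:,:2].mean(0))[2][0]; print(np.degrees(np.arctan2(w[1],w[0])),np.ptp((q[:,:2]-q[:,:2].mean(0))@w), (((q[:,:2]-q[:,:2].mean(0))@w).max()+((q[:,:2]-q[:,:2].mean(0))@w).min())/2)
    m=(C[...,2]>.10)&(C[...,2]<.125)&(abs(C[...,0]-.58)<.14)&(abs(C[...,1]-.05)<.15)
    q=C[m][:,[0,1]].astype(np.float32);print('case rect',cv2.minAreaRect(q))
    m=(C[...,2]>.205)&(abs(C[...,0]-.55)<.15)&(C[...,1]<-.15)&(C[...,1]>-.4); q=C[m]; print('hook cloud',len(q),q.mean(0) if len(q) else '', np.percentile(q[:,2],[5,50,95]) if len(q) else '')
```

```text
barL(+y) [0.5505 0.0598 0.2287] err 0.0017
barR [ 0.5883 -0.0481  0.2234] err 0.005
scr nearL [0.5088 0.1204 0.1095] err 0.0014
scr nearR [ 0.512  -0.0836  0.1093] err 0.0006
scr farL [0.6485 0.1228 0.1084] err 0.0014
scr farR [ 0.6521 -0.0812  0.1092] err 0.0001
tongue tip [0.4684 0.0184 0.1102] err 0.0036
post top [ 0.5898 -0.2989  0.24  ] err 0.0003
tip top [ 0.4911 -0.3133  0.2424] err 0.0
rod end [ 0.494  -0.3129  0.2242] err 0.002
rod start [ 0.5806 -0.3018  0.23  ] err 0.0032
case yaw 0.9819515433755562 0.9882023249905642 0.9171704504337725 0.9968759401461398Traceback (most recent call last):
  File "<stdin>", line 14, in <module>
  File "<stdin>", line 12, in an
KeyError: 'barL'
```

Run:
```python
from h import *
L=np.array([0.5505,0.0598,.2287]);Rr=np.array([ 0.5883,-0.0481,.2234])
d=L-Rr;print('bar',np.degrees(np.arctan2(d[1],d[0])),np.linalg.norm(d),(L+Rr)/2)
print('hookdir',np.degrees(np.arctan2(-.3133+.2989,.4911-.5898)))
for n in('top','scene'):
    z=np.load(f'pics/{n}0.npz');C=cloud(n,z['d'])
    def rect(t,m):
        q=C[m]; 
        if len(q)<5: print(n,t,len(q));return
        r=cv2.minAreaRect(q[:,:2].astype(np.float32)); print(n,t,len(q),np.round(r[0],4),np.round(r[1],4),round(r[2],2),'z',np.percentile(q[:,2],[5,50,95]).round(4))
    X,Y,Z=C[...,0],C[...,1],C[...,2]
    rect('bar',(Z>.215)&(Z<.24)&(abs(X-.57)<.1)&(abs(Y)<.1))
    rect('case',(Z>.10)&(Z<.125)&(abs(X-.58)<.2)&(abs(Y-.02)<.18))
    rect('flap',(Z>.1145)&(Z<.122)&(abs(X-.58)<.2)&(abs(Y-.02)<.18))
    rect('hook',(Z>.215)&(Z<.25)&(abs(X-.55)<.15)&(Y<-.2)&(Y>-.4))
    rect('rod',(Z>.215)&(Z<.2345)&(abs(X-.55)<.15)&(Y<-.2)&(Y>-.4))
    rect('base',(Z>.007)&(Z<.017)&(abs(X-.58)<.12)&(Y<-.2)&(Y>-.4))
    im=z['im'].astype(int); 
    rect('mat',(im.sum(2)<150)&(Z<.012)&(abs(X-.59)<.13)&(Y>.2)&(Y<.42))
z=np.load('pics/top0.npz');
for c in [(174,188),(229,195),(221,250),(165,242)]: print(atz('top',*c,.004))
```

```text
bar 109.30660159132736 0.11445234816289268 [0.5694  0.00585 0.22605]
hookdir -171.69930246447365
top bar 269 [0.5698 0.006 ] [0.0105 0.1194] 20.71 z [0.2279 0.2328 0.2363]
top case 5203 [0.5678 0.0196] [0.3752 0.2204] 0.85 z [0.1072 0.1171 0.1231]
top flap 2753 [0.5632 0.0188] [0.2184 0.3638] 87.16 z [0.1151 0.1187 0.1216]
top hook 216 [ 0.5422 -0.3038] [0.1109 0.0144] 5.71 z [0.2233 0.229  0.2422]
top rod 168 [ 0.5421 -0.3053] [0.1078 0.0113] 9.36 z [0.2231 0.228  0.2319]
top base 1478 [ 0.5772 -0.2972] [0.1937 0.2289] 87.76 z [0.0078 0.0119 0.0159]
top mat 3070 [0.6309 0.3082] [0.1636 0.2063] 80.63 z [-0.0006  0.0041  0.0086]
scene bar 363 [0.5711 0.0043] [0.0126 0.1229] 20.68 z [0.2208 0.2314 0.2339]
scene case 4635 [0.5773 0.0406] [0.2996 0.29  ] 56.44 z [0.1052 0.116  0.1218]
scene flap 2336 [0.5796 0.0443] [0.3281 0.2483] 48.44 z [0.1154 0.1182 0.1212]
scene hook 319 [ 0.5446 -0.3053] [0.1114 0.0133] 5.7 z [0.2208 0.2281 0.2418]
scene rod 244 [ 0.5465 -0.3054] [0.1076 0.0127] 5.64 z [0.2189 0.2274 0.2322]
scene base 2486 [ 0.5918 -0.3005] [0.1134 0.1117] 7.11 z [0.0088 0.0115 0.0141]
scene mat 1381 [0.6087 0.3188] [0.1454 0.1435] 80.56 z [0.0005 0.0032 0.006 ]
[0.68715408 0.38215461 0.004     ]
[0.66709179 0.23644335 0.004     ]
[0.52076871 0.25689219 0.004     ]
[0.54342435 0.40376111 0.004     ]
```

```bash
cat >> h.py <<'E'
def plan(target,heading=None,show=True):
    s=get_state();M=R.from_rotvec(s['tcp_rot']).as_matrix();p=s['tool_pos']
    h=np.degrees(np.arctan2(M[1,0],M[0,0]))
    tr=M.T@(np.array(target)-p)
    yaw=0
    if heading is not None:
        dh=(heading-h+90)%180-90; yaw=-np.radians(dh)
    print('t',round(s['t'],2),'pos',p.round(4),'xhead',round(h,2),'j',np.round(s['joint_pos'],2),'F',s['contact_force'].round(1),'gap',round(s['finger_gap'],3),'tilt',M[:,1].round(3))
    print('travel',tr.round(4),'yaw',round(yaw,4),'rows',round(max(np.linalg.norm(tr)/.0417,abs(yaw)/.125),1))
E
python3 - <<'E'
from h import *
u=np.array([-.350,.937,0]);g=np.array([.570,.0055,.234])+.028*u;print(g)
plan([g[0],g[1],.34],20.5)
E
```

```text
[0.5602   0.031736 0.234   ]
t 0.1 pos [0.1935 0.5674 0.2427] xhead 71.16 j [ 1.16  0.13  1.49  0.    1.52 -0.09] F [ 0.1 -0.5 -0.5] gap 1.0 tilt [-0.001 -0.001 -1.   ]
travel [-0.3888 -0.0967 -0.52  ] yaw 0.8842 rows 15.7
```

Emit:
{"name": "send_rows", "arguments": {
  "travel": [
    [-0.01, -0.035, -0.01],
    [-0.03, -0.07, -0.03],
    [-0.055, -0.096, -0.06],
    [-0.08, -0.097, -0.095],
    [-0.105, -0.097, -0.13]
  ],
  "yaw": [0.08, 0.16, 0.24, 0.32, 0.4],
  "grip": [1, 1, 1, 1, 1]
}}

```text
t: 0.52
tool_pos: [0.2778, 0.4342, 0.3431]
tcp_rot: [-1.467, -0.659, 0.653]
contact_force: [1.5, 0.7, 0.5]
finger_gap: 1.006
```

```bash
python3 -c "
from h import *
plan([.5602,.0317,.34],20.5)"
```

```text
t 0.52 pos [0.2778 0.4342 0.3431] xhead 48.12 j [ 0.9  -0.12  1.56 -0.    1.7   0.06] F [1.5 0.7 0.5] gap 1.006 tilt [ 0.003  0.003 -1.   ]
travel [-0.1111  0.0025 -0.479 ] yaw 0.482 rows 11.8
```

Emit:
{"name": "send_rows", "arguments": {
  "travel": [
    [-0.008, 0, -0.036],
    [-0.016, 0, -0.072],
    [-0.024, 0, -0.108],
    [-0.032, 0, -0.144],
    [-0.04, 0, -0.18]
  ],
  "yaw": [0.08, 0.16, 0.24, 0.32, 0.4],
  "grip": [1, 1, 1, 1, 1]
}}

```text
t: 0.93
tool_pos: [0.3852, 0.2832, 0.3402]
tcp_rot: [-1.543, -0.343, 0.344]
contact_force: [0.9, 0.3, -0.2]
finger_gap: 1.0
```

Emit:
{"name": "send_rows", "arguments": {
  "travel": [
    [-0.005, 0, -0.036],
    [-0.01, 0, -0.072],
    [-0.01, 0, -0.108],
    [-0.01, 0, -0.144],
    [-0.01, 0, -0.18]
  ],
  "yaw": [0, 0, 0, 0, 0],
  "grip": [1, 1, 1, 1, 1]
}}

```text
t: 1.35
tool_pos: [0.4529, 0.1161, 0.3402]
tcp_rot: [-1.543, -0.346, 0.347]
contact_force: [1.4, 0.2, 0.2]
finger_gap: 1.0
```

Emit:
{"name": "send_rows", "arguments": {
  "travel": [
    [0, 0, -0.025],
    [0, 0, -0.05],
    [0, 0, -0.05]
  ],
  "yaw": [0, 0, 0],
  "grip": [1, 1, 1]
}}

```text
t: 1.6
tool_pos: [0.4751, 0.069, 0.3397]
tcp_rot: [-1.545, -0.343, 0.345]
contact_force: [-0.5, -0.5, -0.1]
finger_gap: 1.004
```

```bash
python3 -c "
from h import *
plan([.5602,.0317,.30],20.5)"
```

```text
t 1.6 pos [0.4751 0.069  0.3397] xhead 25.1 j [ 0.04 -0.22  1.65 -0.    1.71 -0.4 ] F [-0.5 -0.5 -0.1] gap 1.004 tilt [-0.001 -0.002 -1.   ]
travel [ 0.0613  0.0397 -0.0699] yaw 0.0803 rows 2.4
```

Emit:
{"name": "send_rows", "arguments": {
  "travel": [
    [0.025, 0.005, -0.028],
    [0.05, 0.02, -0.055],
    [0.0613, 0.0397, -0.07],
    [0.0613, 0.0397, -0.07],
    [0.0613, 0.0397, -0.07]
  ],
  "yaw": [0.04, 0.08, 0.08, 0.08, 0.08],
  "grip": [0.4, 0.4, 0.4, 0.4, 0.4]
}}

```text
t: 2.02
tool_pos: [0.5586, 0.0357, 0.2983]
tcp_rot: [-1.551, -0.28, 0.287]
contact_force: [-0.9, -0.0, 0.5]
finger_gap: 0.718
```

Run:
```python
from h import *
plan([.5602,.0317,.234],20.5)
a,_=shot('top','1');b,_=shot('scene','1')
crop('t',a,240,150,380,270,'pics/t1.png',5);crop('s',b,230,120,390,270,'pics/s1.png',4)
```

```text
t 2.02 pos [0.5586 0.0357 0.2983] xhead 20.71 j [-0.03  0.01  1.52  0.    1.62 -0.39] F [-0.9 -0.   0.5] gap 0.718 tilt [-0.005  0.    -1.   ]
travel [ 0.0003  0.0643 -0.0045] yaw 0.0037 rows 1.5
pics/t1.png 5
pics/s1.png 4
```

View pics/s1.png

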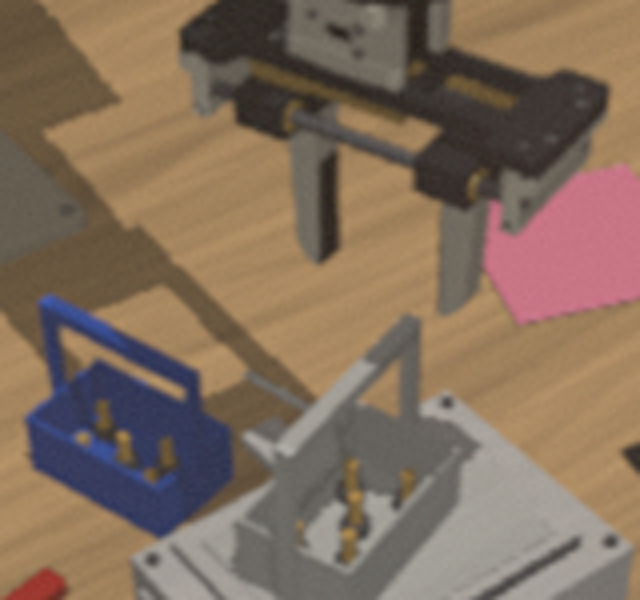

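The scene crop shows the open fingers straddling the bar, on the +y side of its middle (crop 365,370). I'll descend and grip.

Emit:
{"name": "send_rows", "arguments": {
  "travel": [
    [0, 0.03, -0.003],
    [0, 0.06, -0.004],
    [0, 0.064, -0.004],
    [0, 0.064, -0.004]
  ],
  "yaw": [0, 0, 0, 0],
  "grip": [0.4, 0.4, 0.4, 0.4]
}}

```text
t: 2.45
tool_pos: [0.5593, 0.0326, 0.2359]
tcp_rot: [-1.551, -0.282, 0.287]
contact_force: [-0.5, 0.1, -1.0]
finger_gap: 0.701
```

Emit:
{"name": "send_rows", "arguments": {
  "travel": [
    [0, 0, 0],
    [0, 0, 0],
    [0, 0, 0],
    [0, 0, 0],
    [0, 0, 0]
  ],
  "yaw": [0, 0, 0, 0, 0],
  "grip": [-0.3, -0.6, -0.9, -1, -1],
  "force": 45
}}

```text
t: 2.87
tool_pos: [0.5614, 0.0319, 0.2379]
tcp_rot: [-1.552, -0.285, 0.283]
contact_force: [-1.0, -0.0, 0.3]
finger_gap: 0.391
```

Emit:
{"name": "send_rows", "arguments": {
  "travel": [
    [0, 0, 0],
    [0, 0, 0],
    [0, 0, 0],
    [0, 0, 0]
  ],
  "yaw": [0, 0, 0, 0],
  "grip": [-1, -1, -1, -1]
}}

```text
t: 3.2
tool_pos: [0.5608, 0.0318, 0.2367]
tcp_rot: [-1.552, -0.284, 0.284]
contact_force: [-0.0, -0.8, 0.8]
finger_gap: 0.104
```

Run:
```python
from h import *
plan([.5602,.0317,.234],20.5)
```

```text
t 3.2 pos [0.5608 0.0318 0.2367] xhead 20.74 j [-0.03  0.03  1.61 -0.    1.51 -0.4 ] F [-0.  -0.8  0.8] gap 0.104 tilt [-0. -0. -1.]
travel [-0.0006  0.0027  0.0001] yaw 0.0041 rows 0.1
```

Emit:
{"name": "send_rows", "arguments": {
  "travel": [
    [0, 0, 0],
    [0, -0.01, 0],
    [0, -0.025, 0],
    [0, -0.04, 0],
    [0, -0.04, 0]
  ],
  "yaw": [0, 0, 0, 0, 0],
  "grip": [-1, -1, -1, -1, -1]
}}

```text
t: 3.62
tool_pos: [0.5622, 0.0319, 0.2807]
tcp_rot: [-1.553, -0.288, 0.28]
contact_force: [0.6, 1.3, -1.4]
finger_gap: 0.101
```

Run:
```python
from h import *
plan([.5602,.0317,.274],20.5)
a,_=shot('top','2');b,_=shot('scene','2')
crop('s',b,230,120,390,270,'pics/s2.png',4)
```

```text
t 3.62 pos [0.5622 0.0319 0.2807] xhead 20.74 j [-0.03  0.01  1.54  0.    1.58 -0.4 ] F [ 0.6  1.3 -1.4] gap 0.101 tilt [ 0.005 -0.    -1.   ]
travel [-0.002   0.0067  0.0006] yaw 0.0042 rows 0.2
pics/s2.png 4
```

View pics/s2.png

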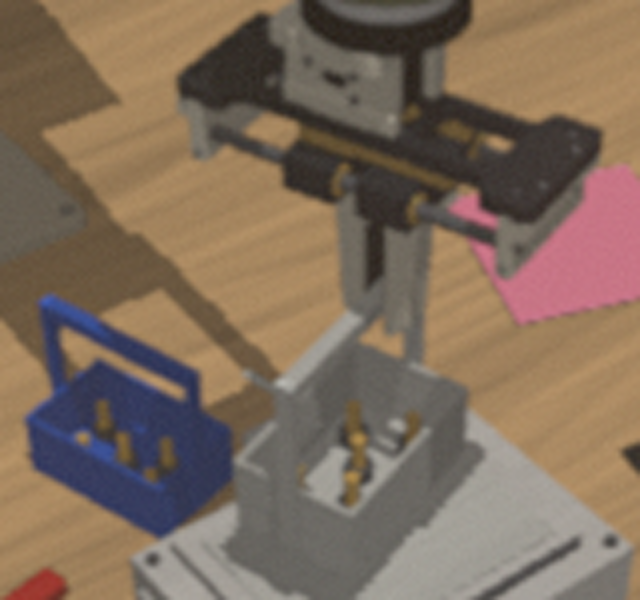

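The scene crop shows the basket lifted and level, hanging from the fingers. Next I move it out in front of the hook tip.

Run:
```python
from h import *
plan([.4166,-.092,.278],7)
```

```text
t 3.72 pos [0.5613 0.0319 0.2774] xhead 20.74 j [-0.03  0.01  1.55  0.    1.58 -0.4 ] F [-0.4  0.  -2.4] gap 0.099 tilt [ 0.002 -0.    -1.   ]
travel [-0.1792 -0.0008 -0.0646] yaw 0.2398 rows 4.6
```

Emit:
{"name": "send_rows", "arguments": {
  "travel": [
    [-0.012, 0, -0.004],
    [-0.034, 0, -0.012],
    [-0.058, 0, -0.021],
    [-0.082, 0, -0.03],
    [-0.106, 0, -0.038]
  ],
  "yaw": [0.02, 0.05, 0.08, 0.11, 0.14],
  "grip": [-1, -1, -1, -1, -1]
}}

```text
t: 4.13
tool_pos: [0.4737, -0.0416, 0.2751]
tcp_rot: [-1.563, -0.172, 0.175]
contact_force: [0.2, -1.0, -0.9]
finger_gap: 0.105
```

Emit:
{"name": "send_rows", "arguments": {
  "travel": [
    [-0.02, 0, -0.012],
    [-0.042, 0, -0.024],
    [-0.06, 0, -0.034],
    [-0.068, 0, -0.038],
    [-0.068, 0, -0.038]
  ],
  "yaw": [0.03, 0.06, 0.085, 0.1, 0.1],
  "grip": [-1, -1, -1, -1, -1]
}}

```text
t: 4.55
tool_pos: [0.416, -0.0941, 0.2759]
tcp_rot: [-1.569, -0.093, 0.095]
contact_force: [1.1, 0.3, -2.0]
finger_gap: 0.105
```

Run:
```python
from h import *
plan([.4226,-.292,.276],7)
```

```text
t 4.55 pos [ 0.416  -0.0941  0.2759] xhead 6.84 j [-0.34 -0.37  1.89 -0.    1.62 -0.46] F [ 1.1  0.3 -2. ] gap 0.105 tilt [-0.001  0.    -1.   ]
travel [-1.700e-02 -1.000e-04 -1.973e-01] yaw -0.0028 rows 4.7
```

Emit:
{"name": "send_rows", "arguments": {
  "travel": [
    [-0.001, 0, -0.014],
    [-0.004, 0, -0.04],
    [-0.006, 0, -0.066],
    [-0.008, 0, -0.092],
    [-0.01, 0, -0.118]
  ],
  "yaw": [0, 0, 0, 0, 0],
  "grip": [-1, -1, -1, -1, -1]
}}

```text
t: 4.97
tool_pos: [0.4225, -0.212, 0.2761]
tcp_rot: [-1.568, -0.097, 0.097]
contact_force: [1.3, -0.2, -2.1]
finger_gap: 0.102
```

Emit:
{"name": "send_rows", "arguments": {
  "travel": [
    [-0.002, 0, -0.026],
    [-0.004, 0, -0.052],
    [-0.006, 0, -0.073],
    [-0.007, 0, -0.08],
    [-0.007, 0, -0.08]
  ],
  "yaw": [0, 0, 0, 0, 0],
  "grip": [-1, -1, -1, -1, -1]
}}

```text
t: 5.38
tool_pos: [0.4248, -0.2925, 0.2757]
tcp_rot: [-1.568, -0.094, 0.096]
contact_force: [0.5, -0.2, -2.1]
finger_gap: 0.101
```

Run:
```python
from h import *
a,_=shot('top','3');b,_=shot('scene','3')
plan([.4226,-.292,.276],7)
crop('s',b,80,180,280,330,'pics/s3.png',4);crop('t',a,400,180,520,300,'pics/t3.png',5)
```

```text
t 5.48 pos [ 0.4249 -0.2908  0.2761] xhead 7.01 j [-0.7  -0.11  1.67  0.    1.58 -0.82] F [-0.2  0.3 -2.7] gap 0.101 tilt [-0.001  0.001 -1.   ]
travel [-0.0024  0.0001 -0.0009] yaw 0.0003 rows 0.1
pics/s3.png 4
pics/t3.png 5
```

View pics/s3.png

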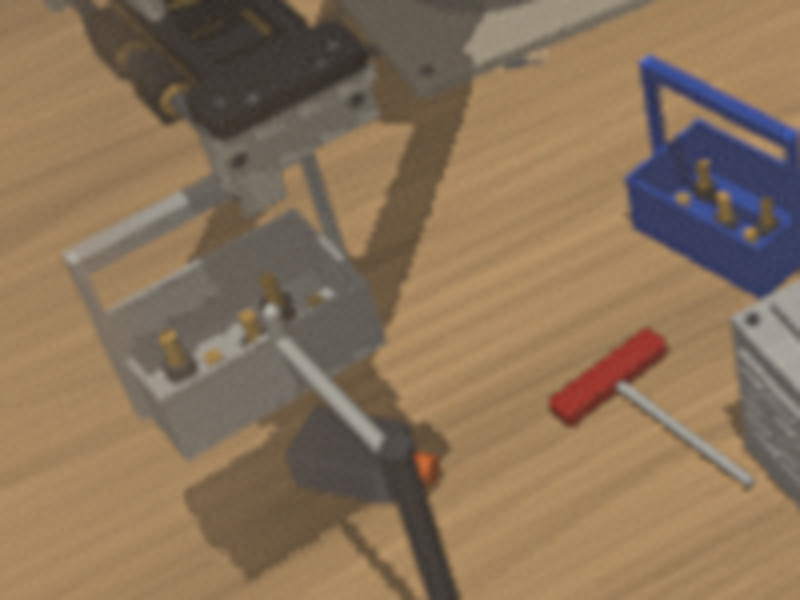

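View pics/t3.png

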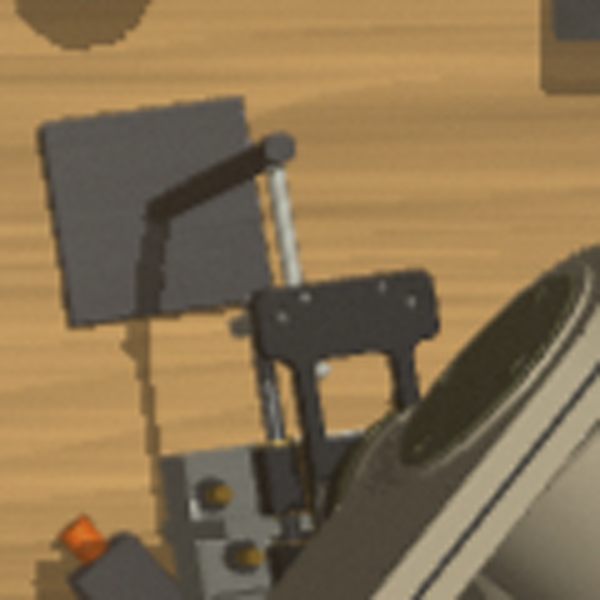

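Run:
```python
from h import *
for c in [(72,258),(228,185)]:
    print(atz('scene',80+c[0]/4,180+c[1]/4,.268))
C=cloud('scene',np.load('pics/scene3.npz')['d'])
m=(C[...,2]>.255)&(C[...,2]<.285)&(abs(C[...,0]-.43)<.05)&(C[...,1]<-.31)&(C[...,1]>-.45)
q=C[m];print(len(q),q.min(0),q.max(0),q.mean(0)); print(np.percentile(q[:,2],[5,50,95]))
r=cv2.minAreaRect(q[:,:2].astype(np.float32));print(r)
u=np.array([-.122,.9925]); print('expected end',np.array([.4249,-.2908])-.088*u)
```

```text
[ 0.43532562 -0.37547523  0.268     ]
[ 0.43188883 -0.30122669  0.268     ]
333 [ 0.42293541 -0.37890824  0.25520046] [ 0.44356371 -0.31006666  0.27459067] [ 0.43556476 -0.34595641  0.26874717]
[0.26145336 0.27026903 0.27327803]
((0.4333849549293518, -0.3444620668888092), (0.01445409283041954, 0.06857594102621078), 6.4325456619262695)
expected end [ 0.435636 -0.37814 ]
```

Emit:
{"name": "send_rows", "arguments": {
  "travel": [
    [0.01, 0, 0],
    [0.03, 0, 0],
    [0.05, 0, 0],
    [0.07, 0, 0],
    [0.088, 0, 0]
  ],
  "yaw": [0, 0, 0, 0, 0],
  "grip": [-1, -1, -1, -1, -1]
}}

```text
t: 5.9
tool_pos: [0.5139, -0.2792, 0.277]
tcp_rot: [-1.569, -0.098, 0.096]
contact_force: [-0.3, -0.3, -2.4]
finger_gap: 0.101
```

Emit:
{"name": "send_rows", "arguments": {
  "travel": [
    [0.012, 0, 0],
    [0.019, 0, 0],
    [0.019, 0, 0],
    [0.019, 0, 0]
  ],
  "yaw": [0, 0, 0, 0],
  "grip": [-1, -1, -1, -1]
}}

```text
t: 6.23
tool_pos: [0.5309, -0.2779, 0.2766]
tcp_rot: [-1.568, -0.097, 0.097]
contact_force: [-0.0, 0.5, -1.4]
finger_gap: 0.099
```

Run:
```python
from h import *
a,_=shot('top','4');b,_=shot('scene','4')
plan([.532,-.2785,.243],7)
crop('s',b,100,200,260,350,'pics/s4.png',4);crop('t',a,400,180,520,300,'pics/t4.png',5)
```

```text
t 6.33 pos [ 0.5303 -0.2786  0.2769] xhead 7.0 j [-0.57  0.12  1.44 -0.    1.58 -0.69] F [ 0.6 -0.1 -2.8] gap 0.099 tilt [-0. -0. -1.]
travel [ 0.0017  0.0339 -0.0001] yaw -0.0 rows 0.8
pics/s4.png 4
pics/t4.png 5
```

View pics/s4.png

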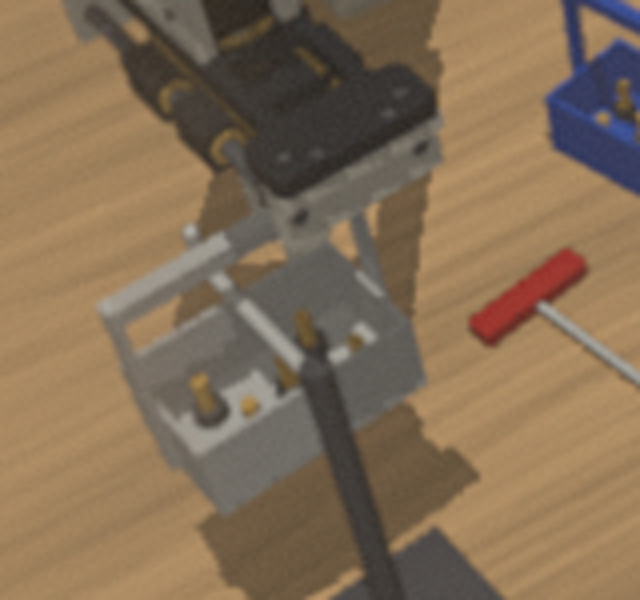

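View pics/t4.png

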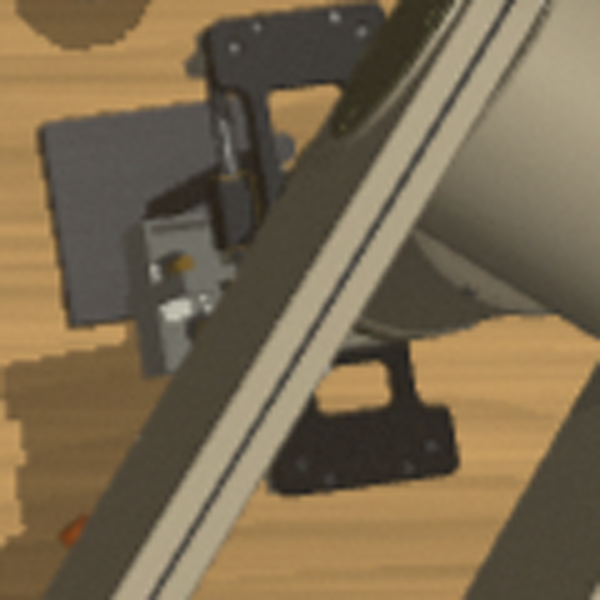

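The scene crop shows the bar across and above the rod, with its middle near crop (230,255) and the tip at (190,232) behind it. I'll lower it slowly.

Emit:
{"name": "send_rows", "arguments": {
  "travel": [
    [0.001, 0.01, 0],
    [0.001, 0.022, 0],
    [0.001, 0.028, 0],
    [0.001, 0.03, 0],
    [0.001, 0.031, 0]
  ],
  "yaw": [0, 0, 0, 0, 0],
  "grip": [-1, -1, -1, -1, -1]
}}

```text
t: 6.75
tool_pos: [0.5309, -0.2785, 0.2442]
tcp_rot: [-1.567, -0.094, 0.097]
contact_force: [0.4, 0.5, -2.0]
finger_gap: 0.103
```

Emit:
{"name": "send_rows", "arguments": {
  "travel": [
    [0, 0.001, 0],
    [0, 0.002, 0],
    [0, 0.002, 0],
    [0, 0.002, 0]
  ],
  "yaw": [0, 0, 0, 0],
  "grip": [-1, -1, -1, -1]
}}

```text
t: 7.08
tool_pos: [0.5318, -0.2788, 0.2442]
tcp_rot: [-1.569, -0.096, 0.095]
contact_force: [0.1, -0.3, -1.8]
finger_gap: 0.1
```

Run:
```python
from h import *
plan([.532,-.2785,.243],7)
```

```text
t 7.08 pos [ 0.5318 -0.2788  0.2442] xhead 6.99 j [-0.57  0.13  1.49  0.    1.52 -0.69] F [ 0.1 -0.3 -1.8] gap 0.1 tilt [ 0.001 -0.    -1.   ]
travel [0.0002 0.0012 0.0003] yaw -0.0002 rows 0.0
```

Not in contact yet. I'll go lower in millimetre steps.

Emit:
{"name": "send_rows", "arguments": {
  "travel": [
    [0, 0.001, 0],
    [0, 0.001, 0],
    [0, 0.002, 0],
    [0, 0.002, 0],
    [0, 0.002, 0]
  ],
  "yaw": [0, 0, 0, 0, 0],
  "grip": [-1, -1, -1, -1, -1]
}}

```text
t: 7.5
tool_pos: [0.5318, -0.2787, 0.2422]
tcp_rot: [-1.569, -0.096, 0.095]
contact_force: [-0.9, 0.7, 1.1]
finger_gap: 0.102
```

Emit:
{"name": "send_rows", "arguments": {
  "travel": [
    [0, 0.001, 0],
    [0, 0.001, 0],
    [0, 0.001, 0]
  ],
  "yaw": [0, 0, 0],
  "grip": [-1, -1, -1]
}}

```text
t: 7.75
tool_pos: [0.5319, -0.2787, 0.2418]
tcp_rot: [-1.569, -0.097, 0.095]
contact_force: [-1.1, 1.7, 4.4]
finger_gap: 0.101
```

Run:
```python
from h import *
b,_=shot('scene','5')
plan([.532,-.2785,.243],7)
crop('s',b,100,200,260,350,'pics/s5.png',4)
```

```text
t 7.8 pos [ 0.5319 -0.2787  0.2417] xhead 7.0 j [-0.57  0.13  1.49  0.    1.52 -0.69] F [-3.1  2.9  4.3] gap 0.102 tilt [ 0.001 -0.001 -1.   ]
travel [ 0.0001 -0.0013  0.0002] yaw -0.0 rows 0.0
pics/s5.png 4
```

View pics/s5.png

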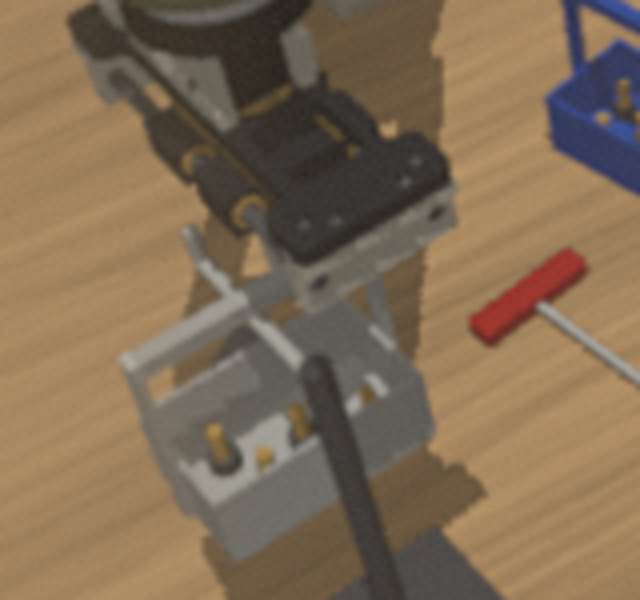

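Run:
```python
from h import *
C=cloud('scene',np.load('pics/scene5.npz')['d'])
m=(C[...,2]>.228)&(C[...,2]<.243)&(abs(C[...,0]-.54)<.03)&(C[...,1]<-.325)&(C[...,1]>-.42)
q=C[m];print(len(q),q.min(0),q.max(0)); r=cv2.minAreaRect(q[:,:2].astype(np.float32));print(r)
e=atz('scene',100+124/4,200+362/4,.234); print(e, e[:2]+.06*np.array([-.122,.9925]))
C=cloud('scene',np.load('pics/scene0.npz')['d'])
m=(C[...,2]>.215)&(C[...,2]<.2345)&(C[...,0]>.5)&(C[...,0]<.575)&(C[...,1]<-.28)&(C[...,1]>-.34)
q=C[m];p=np.polyfit(q[:,0],q[:,1],1);print('rod y at .535',np.polyval(p,.535),p)
```

```text
204 [ 0.53503318 -0.3665041   0.22817954] [ 0.55109591 -0.32503706  0.24027665]
((0.5420419573783875, -0.34560269117355347), (0.013687189668416977, 0.041845448315143585), 7.989813804626465)
[ 0.53901264 -0.36428612  0.234     ] [ 0.53169264 -0.30473612]
rod y at .535 -0.3081555107036549 [ 0.12318576 -0.37405989]
```

Emit:
{"name": "send_rows", "arguments": {
  "travel": [
    [0, -0.005, 0],
    [0, -0.006, -0.0015],
    [0, -0.006, -0.002],
    [0, -0.003, -0.002],
    [0, -0.001, -0.002]
  ],
  "yaw": [0, 0, 0, 0, 0],
  "grip": [-1, -1, -1, -1, -1]
}}

```text
t: 8.22
tool_pos: [0.532, -0.2808, 0.2415]
tcp_rot: [-1.569, -0.096, 0.096]
contact_force: [-1.4, 2.7, 8.7]
finger_gap: 0.1
```

Emit:
{"name": "send_rows", "arguments": {
  "travel": [
    [0, 0, 0],
    [0, 0, 0],
    [0, 0, 0],
    [0, 0, 0]
  ],
  "yaw": [0, 0, 0, 0],
  "grip": [-1, -1, -0.9, -0.85],
  "force": 10
}}

```text
t: 8.55
tool_pos: [0.5318, -0.2807, 0.2416]
tcp_rot: [-1.569, -0.096, 0.096]
contact_force: [0.8, -0.4, -1.5]
finger_gap: 0.103
```

Emit:
{"name": "send_rows", "arguments": {
  "travel": [
    [0, 0, 0],
    [0, 0, 0],
    [0, 0, 0],
    [0, 0, 0]
  ],
  "yaw": [0, 0, 0, 0],
  "grip": [-0.76, -0.72, -0.65, -0.5]
}}

```text
t: 8.88
tool_pos: [0.5319, -0.2806, 0.2419]
tcp_rot: [-1.569, -0.096, 0.096]
contact_force: [0.1, 0.0, -0.5]
finger_gap: 0.209
```

Emit:
{"name": "send_rows", "arguments": {
  "travel": [
    [0, 0, 0],
    [0, 0, 0],
    [0, 0, 0],
    [0, 0, 0]
  ],
  "yaw": [0, 0, 0, 0],
  "grip": [-0.35, -0.2, -0.2, -0.2]
}}

```text
t: 9.22
tool_pos: [0.5319, -0.2807, 0.2418]
tcp_rot: [-1.569, -0.096, 0.096]
contact_force: [-0.4, -0.3, 0.1]
finger_gap: 0.394
```

Run:
```python
from h import *
b,_=shot('scene','6')
plan([.532,-.2785,.34],7)
crop('s',b,100,200,260,350,'pics/s6.png',4)
```

```text
t 9.27 pos [ 0.5319 -0.2807  0.2418] xhead 6.99 j [-0.57  0.13  1.49 -0.    1.52 -0.69] F [ 1.2 -0.2 -0.4] gap 0.401 tilt [-0. -0. -1.]
travel [ 0.0004 -0.0982  0.0021] yaw -0.0002 rows 2.4
pics/s6.png 4
```

View pics/s6.png

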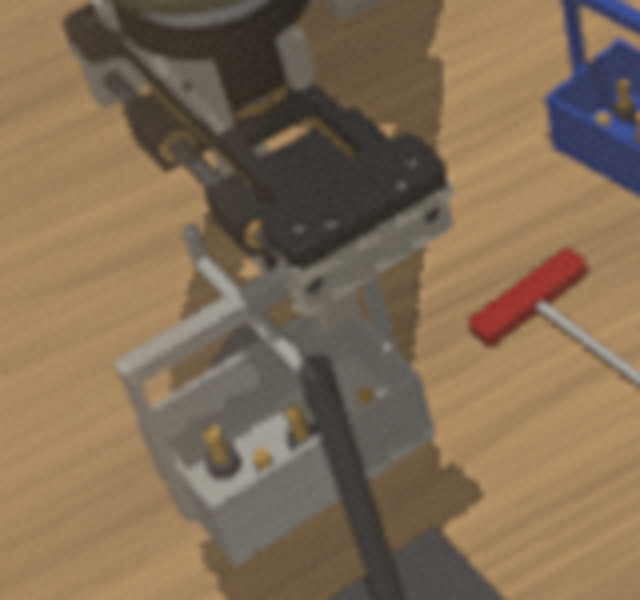

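The scene crop shows the basket hanging on the rod with the fingers open. I'll retreat straight up.

Emit:
{"name": "send_rows", "arguments": {
  "travel": [
    [0, -0.01, 0],
    [0, -0.03, 0],
    [0, -0.06, 0],
    [0, -0.09, 0],
    [0, -0.11, 0]
  ],
  "yaw": [0, 0, 0, 0, 0],
  "grip": [-0.1, -0.1, -0.1, -0.1, -0.1]
}}

```text
t: 9.68
tool_pos: [0.5322, -0.2809, 0.356]
tcp_rot: [-1.571, -0.098, 0.094]
contact_force: [-0.7, -0.1, -0.3]
finger_gap: 0.455
```

Run:
```python
from h import *
plan([.479,.018,.35],91)
plan([.479,.018,.35],-89.001)
```

```text
t 9.68 pos [ 0.5322 -0.2809  0.356 ] xhead 6.99 j [-0.57  0.11  1.3  -0.    1.72 -0.69] F [-0.7 -0.1 -0.3] gap 0.455 tilt [ 0.003 -0.002 -1.   ]
travel [-0.0165  0.0052  0.3032] yaw -1.4662 rows 11.7
t 9.68 pos [ 0.5322 -0.2809  0.356 ] xhead 6.99 j [-0.57  0.11  1.3  -0.    1.72 -0.69] F [-0.7 -0.1 -0.3] gap 0.455 tilt [ 0.003 -0.002 -1.   ]
travel [-0.0165  0.0052  0.3032] yaw -1.4662 rows 11.7
```

Emit:
{"name": "send_rows", "arguments": {
  "travel": [
    [0, 0, 0.025],
    [0, 0, 0.055],
    [0, 0, 0.085],
    [0, 0, 0.115],
    [0, 0, 0.145]
  ],
  "yaw": [-0.12, -0.24, -0.36, -0.48, -0.6],
  "grip": [0, 0, 0.1, 0.1, 0.1]
}}

```text
t: 10.1
tool_pos: [0.5139, -0.1356, 0.3528]
tcp_rot: [-1.495, -0.57, 0.568]
contact_force: [0.5, 0.4, 0.7]
finger_gap: 0.546
```

Run:
```python
from h import *
plan([.479,.018,.30],91)
```

```text
t 10.1 pos [ 0.5139 -0.1356  0.3528] xhead 41.68 j [-0.35 -0.08  1.5   0.    1.71 -1.08] F [0.5 0.4 0.7] gap 0.546 tilt [ 0.001 -0.    -1.   ]
travel [0.076  0.0527 0.138 ] yaw -0.8607 rows 6.9
```

Emit:
{"name": "send_rows", "arguments": {
  "travel": [
    [0.012, 0, 0.025],
    [0.025, 0, 0.05],
    [0.04, 0.01, 0.075],
    [0.055, 0.02, 0.1],
    [0.065, 0.03, 0.12]
  ],
  "yaw": [-0.12, -0.24, -0.36, -0.48, -0.6],
  "grip": [0.1, 0.1, 0.1, 0.1, 0.1]
}}

```text
t: 10.52
tool_pos: [0.4834, -0.0018, 0.3227]
tcp_rot: [-1.315, -1.03, 1.028]
contact_force: [0.7, -0.0, -0.2]
finger_gap: 0.55
```

Emit:
{"name": "send_rows", "arguments": {
  "travel": [
    [0, 0, 0],
    [0, 0, 0],
    [0, 0, 0],
    [0, 0, 0]
  ],
  "yaw": [-0.12, -0.24, -0.24, -0.24],
  "grip": [0.1, 0.1, 0.1, 0.1]
}}

```text
t: 10.85
tool_pos: [0.4839, -0.0037, 0.3226]
tcp_rot: [-1.216, -1.201, 1.2]
contact_force: [0.1, 0.5, 0.9]
finger_gap: 0.549
```

Run:
```python
from h import *
b,_=shot('scene','7');crop('s',b,80,180,400,420,'pics/s7.png',2.5)
plan([.479,.018,.20],91)
```

```text
pics/s7.png 2.5
t 10.9 pos [ 0.4839 -0.0039  0.3224] xhead 89.23 j [-0.11 -0.21  1.68 -0.    1.67 -1.67] F [ 0.1 -0.7 -0.4] gap 0.554 tilt [ 0.001 -0.    -1.   ]
travel [0.0218 0.1224 0.0053] yaw -0.0308 rows 3.0
```

View pics/s7.png

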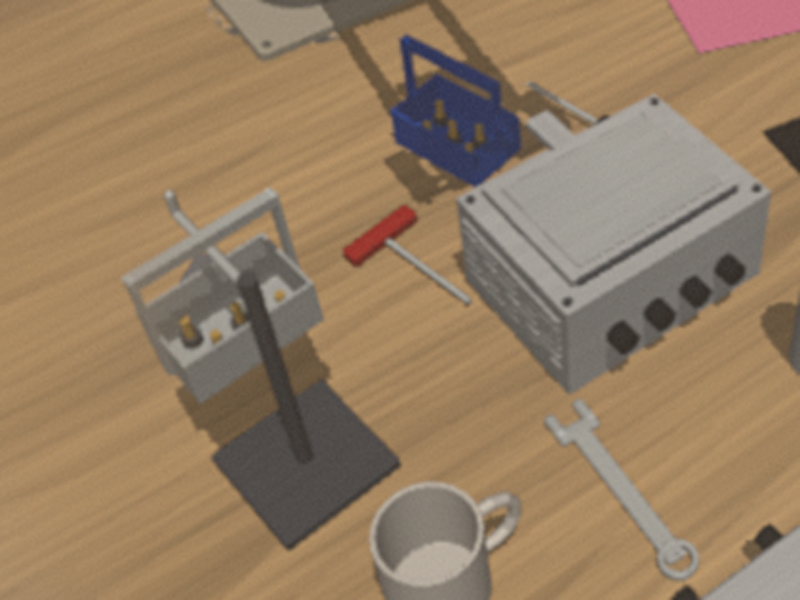

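The picture shows the basket hanging level on the hook (crop 215,240) and the flap clear. Next is the tongue.

Emit:
{"name": "send_rows", "arguments": {
  "travel": [
    [0.01, 0.03, 0.003],
    [0.022, 0.07, 0.005],
    [0.022, 0.11, 0.005],
    [0.022, 0.15, 0.005],
    [0.022, 0.15, 0.005]
  ],
  "yaw": [-0.015, -0.03, -0.03, -0.03, -0.03],
  "grip": [0.1, 0.1, 0.1, 0.1, 0.1]
}}

```text
t: 11.32
tool_pos: [0.4737, 0.0185, 0.1635]
tcp_rot: [-1.191, -1.213, 1.227]
contact_force: [-0.9, -0.4, -1.6]
finger_gap: 0.55
```

Run:
```python
from h import *
a,_=shot('top','8');b,_=shot('scene','8');crop('s',b,230,140,350,230,'pics/s8.png',6)
plan([.4795,.018,.12],91)
```

```text
pics/s8.png 6
t 11.42 pos [0.478  0.0181 0.1715] xhead 91.06 j [-0.07 -0.15  1.9  -0.    1.4  -1.66] F [0.5 1.3 1.8] gap 0.552 tilt [-0.003  0.    -1.   ]
travel [-0.0001  0.0515 -0.0016] yaw 0.0011 rows 1.2
```

View pics/s8.png

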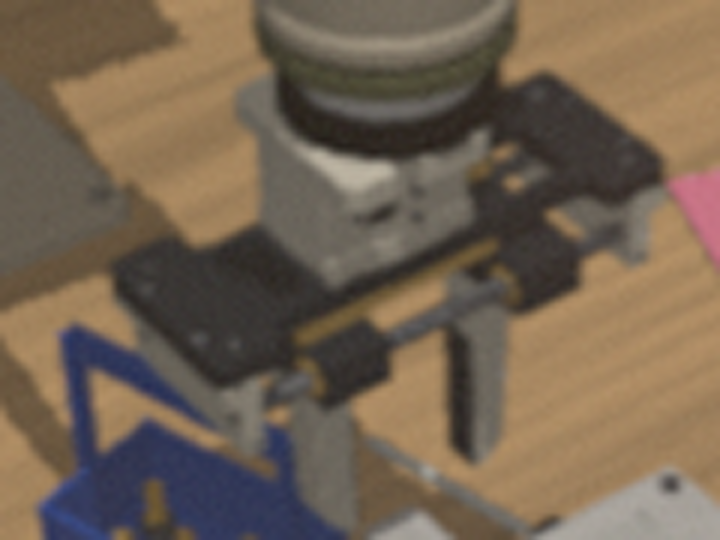

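Emit:
{"name": "send_rows", "arguments": {
  "travel": [
    [0, 0.02, -0.001],
    [0, 0.04, -0.001],
    [0, 0.05, -0.001],
    [0, 0.05, -0.001]
  ],
  "yaw": [0, 0, 0, 0],
  "grip": [0.1, 0.1, 0.1, 0.1]
}}

```text
t: 11.75
tool_pos: [0.4803, 0.0181, 0.1224]
tcp_rot: [-1.2, -1.224, 1.224]
contact_force: [-1.0, 0.5, 0.1]
finger_gap: 0.551
```

Emit:
{"name": "send_rows", "arguments": {
  "travel": [
    [0, 0, 0],
    [0, 0, 0],
    [0, 0, 0],
    [0, 0, 0],
    [0, 0, 0]
  ],
  "yaw": [0, 0, 0, 0, 0],
  "grip": [-0.3, -0.6, -0.8, -0.8, -0.8],
  "force": 12
}}

```text
t: 12.17
tool_pos: [0.4806, 0.0177, 0.1228]
tcp_rot: [-1.201, -1.225, 1.225]
contact_force: [-0.4, -4.2, 4.1]
finger_gap: 0.254
```

Run:
```python
from h import *
plan([.4795,.018,.12],91)
```

```text
t 12.17 pos [0.4806 0.0177 0.1228] xhead 91.21 j [-0.07 -0.1   1.95 -0.    1.29 -1.66] F [-0.4 -4.2  4.1] gap 0.254 tilt [ 0.002 -0.001 -1.   ]
travel [0.0003 0.0028 0.0011] yaw 0.0037 rows 0.1
```

Run:
```python
import numpy as np
r=.16;o=.004
f=lambda t:np.array([-r*np.cos(t)+o*np.sin(t),r*np.sin(t)+o*np.cos(t)])
ts=np.linspace(0,1.85,26)
for k in range(0,25,5):
    print([[0,round(-(f(t)-f(ts[k]))[1],4),round(-(f(t)-f(ts[k]))[0],4)] for t in ts[k+1:k+6]])
```

```text
[[0, np.float64(-0.0118), np.float64(-0.0007)], [0, np.float64(-0.0235), np.float64(-0.0023)], [0, np.float64(-0.0351), np.float64(-0.0048)], [0, np.float64(-0.0465), np.float64(-0.0081)], [0, np.float64(-0.0576), np.float64(-0.0123)]]
[[0, np.float64(-0.0108), np.float64(-0.005)], [0, np.float64(-0.0211), np.float64(-0.0107)], [0, np.float64(-0.031), np.float64(-0.0172)], [0, np.float64(-0.0404), np.float64(-0.0244)], [0, np.float64(-0.0493), np.float64(-0.0323)]]
[[0, np.float64(-0.0082), np.float64(-0.0085)], [0, np.float64(-0.0158), np.float64(-0.0176)], [0, np.float64(-0.0227), np.float64(-0.0272)], [0, np.float64(-0.0289), np.float64(-0.0374)], [0, np.float64(-0.0343), np.float64(-0.0479)]]
[[0, np.float64(-0.0046), np.float64(-0.0109)], [0, np.float64(-0.0084), np.float64(-0.0221)], [0, np.float64(-0.0113), np.float64(-0.0336)], [0, np.float64(-0.0134), np.float64(-0.0453)], [0, np.float64(-0.0146), np.float64(-0.057)]]
[[0, np.float64(-0.0003), np.float64(-0.0118)], [0, np.float64(0.0002), np.float64(-0.0237)], [0, np.float64(0.0016), np.float64(-0.0354)], [0, np.float64(0.0039), np.float64(-0.047)], [0, np.float64(0.007), np.float64(-0.0585)]]
```

Emit:
{"name": "send_rows", "arguments": {
  "travel": [
    [0, -0.0118, -0.0007],
    [0, -0.0235, -0.0023],
    [0, -0.0351, -0.0048],
    [0, -0.0465, -0.0081],
    [0, -0.0576, -0.0123]
  ],
  "yaw": [0, 0, 0, 0, 0],
  "grip": [-0.8, -0.8, -0.8, -0.8, -0.8]
}}

```text
t: 12.58
tool_pos: [0.4921, 0.0179, 0.1804]
tcp_rot: [-1.2, -1.223, 1.226]
contact_force: [-0.1, -4.4, -3.5]
finger_gap: 0.249
```

Emit:
{"name": "send_rows", "arguments": {
  "travel": [
    [0, -0.0108, -0.005],
    [0, -0.0211, -0.0107],
    [0, -0.031, -0.0172],
    [0, -0.0404, -0.0244],
    [0, -0.0493, -0.0323]
  ],
  "yaw": [0, 0, 0, 0, 0],
  "grip": [-0.8, -0.8, -0.8, -0.8, -0.8]
}}

```text
t: 13.0
tool_pos: [0.5245, 0.0185, 0.2296]
tcp_rot: [-1.2, -1.223, 1.226]
contact_force: [-0.4, -6.1, -3.6]
finger_gap: 0.257
```

Run:
```python
from h import *
plan([.4806+.045,.018,.2305],91)
b,_=shot('scene','9');crop('s',b,220,100,420,250,'pics/s9.png',4)
```

```text
t 13.0 pos [0.5245 0.0185 0.2296] xhead 91.18 j [-0.06 -0.07  1.71 -0.    1.49 -1.65] F [-0.4 -6.1 -3.6] gap 0.257 tilt [-0.001 -0.001 -1.   ]
travel [-0.0005 -0.0009 -0.0011] yaw 0.0032 rows 0.0
pics/s9.png 4
```

View pics/s9.png

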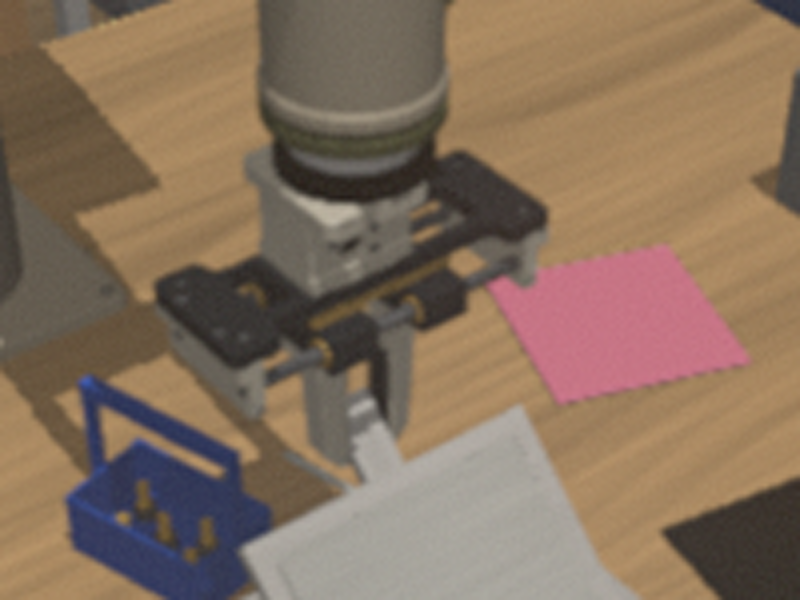

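The flap is rising with the tongue between the fingers. I'll continue the arc.

Emit:
{"name": "send_rows", "arguments": {
  "travel": [
    [-0.0005, -0.0082, -0.0085],
    [-0.001, -0.0158, -0.0176],
    [-0.001, -0.0227, -0.0272],
    [-0.001, -0.0289, -0.0374],
    [-0.001, -0.0343, -0.0479]
  ],
  "yaw": [0, 0, 0, 0, 0],
  "grip": [-0.8, -0.8, -0.8, -0.8, -0.8]
}}

```text
t: 13.47
tool_pos: [0.5725, 0.0192, 0.2638]
tcp_rot: [-1.199, -1.224, 1.225]
contact_force: [-1.1, -2.6, -2.5]
finger_gap: 0.255
```

Emit:
{"name": "send_rows", "arguments": {
  "travel": [
    [0, -0.0046, -0.0109],
    [0, -0.0084, -0.0221],
    [0, -0.0113, -0.0336],
    [0, -0.0134, -0.0453],
    [0, -0.0146, -0.057]
  ],
  "yaw": [0, 0, 0, 0, 0],
  "grip": [-0.8, -0.8, -0.8, -0.8, -0.8]
}}

```text
t: 13.88
tool_pos: [0.6298, 0.0201, 0.2789]
tcp_rot: [-1.2, -1.224, 1.225]
contact_force: [-2.4, -3.8, 0.7]
finger_gap: 0.254
```

Emit:
{"name": "send_rows", "arguments": {
  "travel": [
    [0, -0.0003, -0.0118],
    [0, 0.0002, -0.0237],
    [0, 0.0016, -0.0354],
    [0, 0.0039, -0.047],
    [0, 0.0039, -0.047]
  ],
  "yaw": [0, 0, 0, 0, 0],
  "grip": [-0.8, -0.8, -0.8, -0.8, -0.8]
}}

```text
t: 14.3
tool_pos: [0.6784, 0.021, 0.2751]
tcp_rot: [-1.202, -1.226, 1.223]
contact_force: [1.6, -3.8, 2.6]
finger_gap: 0.253
```

Run:
```python
from h import *
plan([.6755,.018,.275],91)
b,_=shot('scene','10');crop('s',b,220,100,420,250,'pics/s10.png',4)
```

```text
t 14.3 pos [0.6784 0.021  0.2751] xhead 91.19 j [-0.04  0.33  1.2  -0.    1.61 -1.64] F [ 1.6 -3.8  2.6] gap 0.253 tilt [ 0.003 -0.001 -1.   ]
travel [-0.0029  0.0001  0.003 ] yaw 0.0032 rows 0.1
pics/s10.png 4
```

View pics/s10.png

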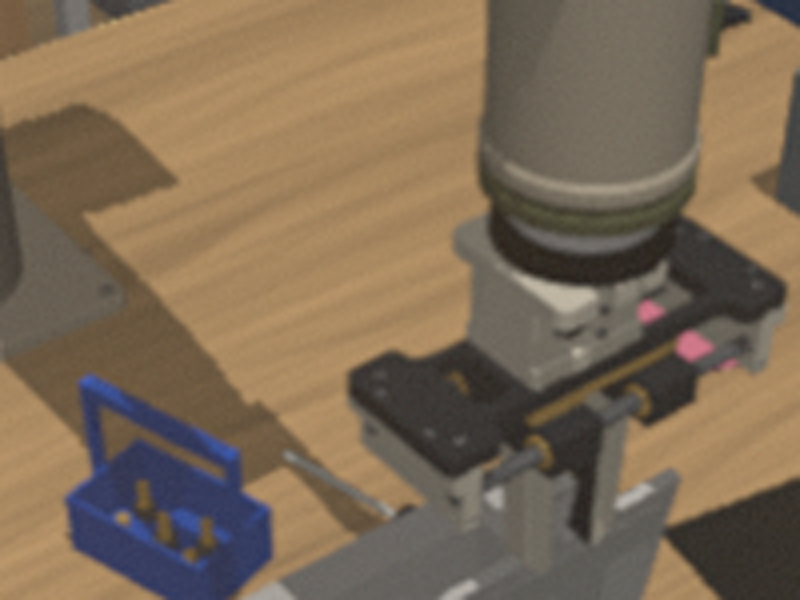

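The flap leans back past upright. I'll release the tongue and go up.

Emit:
{"name": "send_rows", "arguments": {
  "travel": [
    [0, 0, 0],
    [0, 0, 0],
    [0, 0, 0],
    [0, 0, 0],
    [0, 0, 0]
  ],
  "yaw": [0, 0, 0, 0, 0],
  "grip": [-0.2, 0, 0, 0, 0]
}}

```text
t: 14.77
tool_pos: [0.676, 0.0218, 0.2735]
tcp_rot: [-1.198, -1.225, 1.225]
contact_force: [0.1, -0.8, -0.0]
finger_gap: 0.497
```

Emit:
{"name": "send_rows", "arguments": {
  "travel": [
    [0, -0.01, 0],
    [0, -0.03, 0],
    [0, -0.06, 0.0],
    [0, -0.08, 0.02],
    [0, -0.09, 0.05]
  ],
  "yaw": [0, 0, 0, 0, 0],
  "grip": [0, 0, 0, 0, 0]
}}

```text
t: 15.18
tool_pos: [0.6275, 0.0204, 0.367]
tcp_rot: [-1.202, -1.228, 1.223]
contact_force: [-0.4, 0.3, 1.2]
finger_gap: 0.501
```

Emit:
{"name": "send_rows", "arguments": {
  "travel": [
    [0, 0, 0.03],
    [0, 0, 0.07],
    [0, 0, 0.11],
    [0, 0, 0.15],
    [0, 0, 0.18]
  ],
  "yaw": [0, 0, 0, 0, 0],
  "grip": [0, 0, 0, 0, 0]
}}

```text
t: 15.6
tool_pos: [0.4439, 0.0168, 0.3646]
tcp_rot: [-1.2, -1.226, 1.224]
contact_force: [-0.6, -0.8, 0.8]
finger_gap: 0.499
```

Run:
```python
from h import *
plan([.6755,.018,.275],91)
a,_=shot('top','11');b,_=shot('scene','11');crop('s',b,250,160,420,290,'pics/s11.png',4.6)
crop('t',a,250,160,380,280,'pics/t11.png',5)
```

```text
t 15.6 pos [0.4439 0.0168 0.3646] xhead 91.23 j [-0.08 -0.31  1.69  0.    1.77 -1.67] F [-0.6 -0.8  0.8] gap 0.499 tilt [ 0.001  0.    -1.   ]
travel [-0.0037  0.0898 -0.2315] yaw 0.004 rows 6.0
pics/s11.png 4.6
pics/t11.png 5
```

View pics/s11.png

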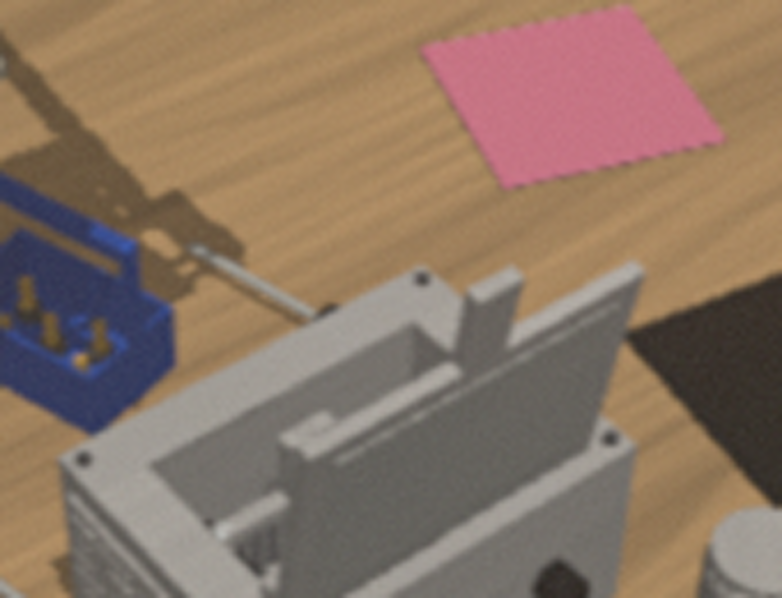

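View pics/t11.png

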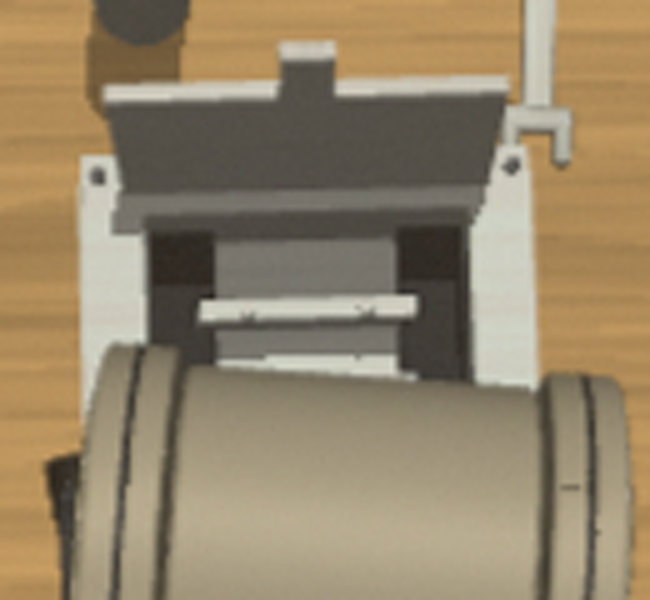

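The flap stands open, leaning back. In the top crop the plate at (308,310) has two studs, so the +8 slot holds the spacer and the filter is in the near slot, hidden by the arm. I'll move aside to see the tab.

Emit:
{"name": "send_rows", "arguments": {
  "travel": [
    [-0.04, 0, 0],
    [-0.08, 0, 0],
    [-0.12, 0, 0],
    [-0.16, 0, 0],
    [-0.19, 0, 0]
  ],
  "yaw": [0, 0, 0, 0, 0],
  "grip": [0, 0, 0, 0, 0]
}}

```text
t: 16.12
tool_pos: [0.4505, -0.1762, 0.3644]
tcp_rot: [-1.201, -1.224, 1.225]
contact_force: [0.1, -0.1, -0.3]
finger_gap: 0.501
```

Run:
```python
from h import *
a,_=shot('top','12');b,_=shot('scene','12');crop('s',b,250,190,380,290,'pics/s12.png',6)
crop('t',a,255,160,375,280,'pics/t12.png',5)
```

```text
pics/s12.png 6
pics/t12.png 5
```

View pics/t12.png

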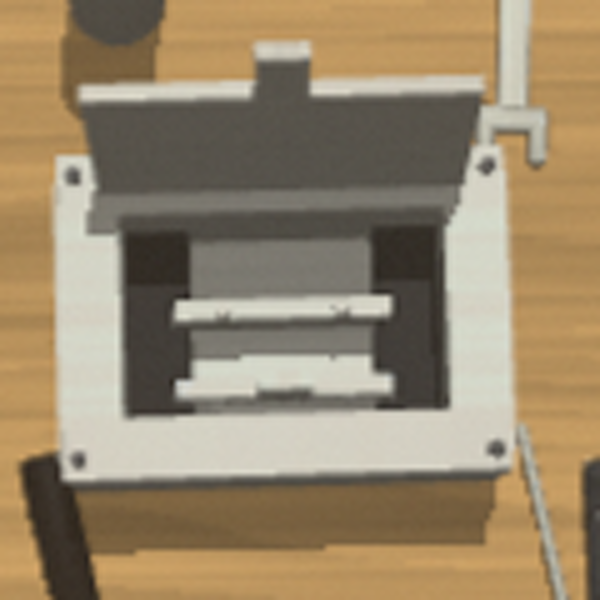

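View pics/s12.png

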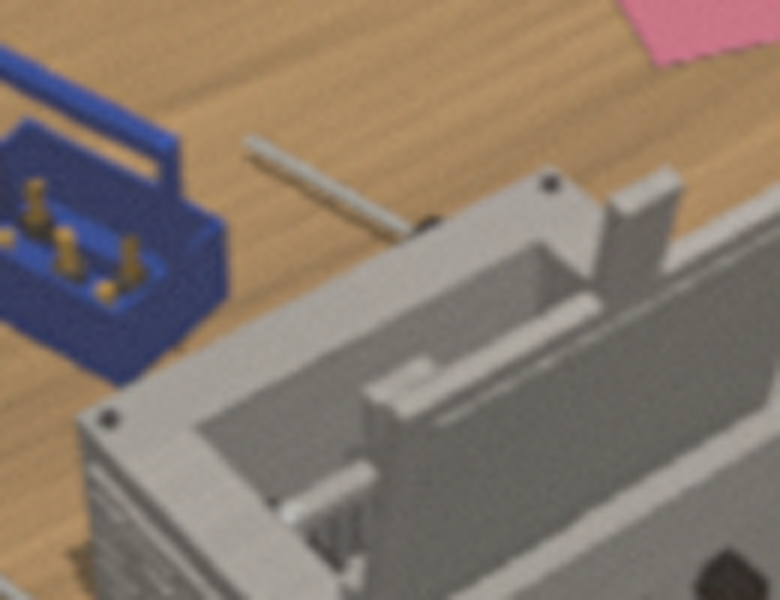

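Run:
```python
from h import *
for n in('top','scene'):
    C=cloud(n,np.load(f'pics/{n}12.npz')['d']);X,Y,Z=[C[...,i] for i in range(3)]
    for lo,hi in((.085,.104),(.05,.07)):
        m=(Z>lo)&(Z<hi)&(X>.535)&(X<.62)&(Y>-.05)&(Y<.09)
        q=C[m];
        if len(q)<5: print(n,lo,len(q));continue
        for a,b in((.53,.57),(.57,.62)):
            k=q[(q[:,0]>a)&(q[:,0]<b)]
            if len(k)>5: print(n,lo,a,len(k),k.min(0).round(4),k.max(0).round(4),np.median(k,0).round(4))
f=lambda x,y:(255+x/5,160+y/5)
print('filter ends z.06',atz('top',*f(175,390),.06),atz('top',*f(393,384),.06))
print('tab bottom front edge',atz('top',*f(258,397),.06),atz('top',*f(312,395),.06))
for p in [(.5484,.033,.098),(.5484,.005,.098)]:
    a=proj('top',p);print('tab top ends proj crop top',(a[0]-255)*5,(a[1]-160)*5); a=proj('scene',p);print('scene crop',(a[0]-250)*6,(a[1]-190)*6)
a=np.load('pics/top12.npz')['im'];crop('t',a,280,215,345,250,'pics/t12b.png',12)
```

```text
top 0.085 0.53 49 [0.5437 0.0057 0.0936] [0.5537 0.0329 0.1025] [0.5486 0.0181 0.0981]
top 0.05 0.53 233 [ 0.5357 -0.0493  0.05  ] [0.5696 0.0891 0.0699] [0.5497 0.0405 0.0566]
top 0.05 0.57 327 [ 0.5706 -0.05    0.05  ] [0.6199 0.0889 0.0697] [0.5888 0.0146 0.0561]
scene 0.085 0.53 58 [0.5443 0.001  0.0852] [0.5554 0.0304 0.1019] [0.55   0.012  0.0967]
scene 0.05 0.53 108 [ 0.535  -0.0379  0.0502] [0.5699 0.0052 0.0685] [ 0.552  -0.0169  0.059 ]
scene 0.05 0.57 17 [ 0.5709 -0.0371  0.05  ] [ 0.5947 -0.0273  0.0615] [ 0.587  -0.033   0.0593]
filter ends z.06 [0.5455469  0.07348645 0.06      ] [ 0.54747575 -0.03727446  0.06      ]
tab bottom front edge [0.54154768 0.03142124 0.06      ] [0.5422847  0.00399084 0.06      ]
tab top ends proj crop top 254.67309985949015 376.4709679485434
scene crop 427.35655721332955 357.1517032401666
tab top ends proj crop top 311.4198426347491 375.89931779376656
scene crop 366.07672990009075 389.90261418451934
pics/t12b.png 12
```

View pics/t12b.png

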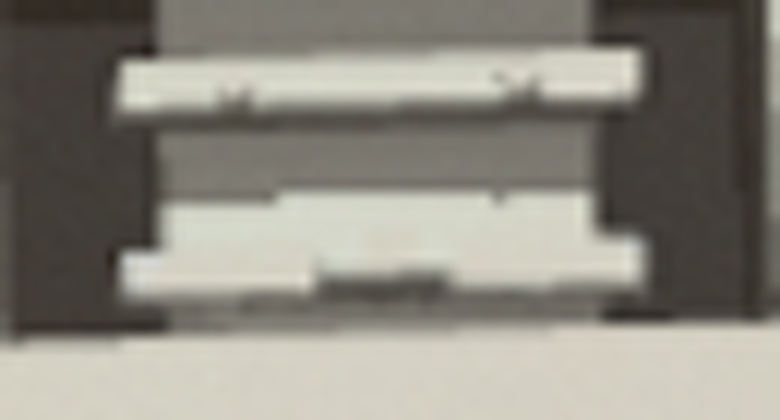

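The tab top is at about (0.5487, 0.0185, 0.098) from the top depth, and the scene view agrees. Now the approach.

Run:
```python
from h import *
plan([.5487,.0185,.22],91)
```

```text
t 16.22 pos [ 0.4504 -0.1774  0.3637] xhead 90.94 j [-0.48 -0.2   1.6  -0.    1.75 -2.07] F [-0.5  0.6 -0.8] gap 0.499 tilt [-0.    -0.001 -1.   ]
travel [ 0.1944  0.1434 -0.1016] yaw -0.001 rows 6.3
```

Emit:
{"name": "send_rows", "arguments": {
  "travel": [
    [0.03, 0.01, -0.015],
    [0.065, 0.02, -0.035],
    [0.1, 0.03, -0.055],
    [0.135, 0.045, -0.075],
    [0.165, 0.06, -0.09]
  ],
  "yaw": [0, 0, 0, 0, 0],
  "grip": [0, 0, 0, 0, 0]
}}

```text
t: 16.63
tool_pos: [0.5384, -0.0037, 0.3043]
tcp_rot: [-1.2, -1.227, 1.224]
contact_force: [-0.3, -1.2, 0.0]
finger_gap: 0.501
```

Emit:
{"name": "send_rows", "arguments": {
  "travel": [
    [0.02, 0.02, -0.008],
    [0.029, 0.045, -0.0116],
    [0.029, 0.07, -0.0116],
    [0.029, 0.083, -0.0116],
    [0.029, 0.083, -0.0116]
  ],
  "yaw": [0, 0, 0, 0, 0],
  "grip": [0, 0, 0, 0, 0]
}}

```text
t: 17.05
tool_pos: [0.5461, 0.0236, 0.2171]
tcp_rot: [-1.194, -1.221, 1.228]
contact_force: [-0.3, 0.1, 0.1]
finger_gap: 0.501
```

Run:
```python
from h import *
plan([.5487,.0185,.092],91)
```

```text
t 17.05 pos [0.5461 0.0236 0.2171] xhead 91.27 j [-0.05  0.01  1.67  0.    1.47 -1.64] F [-0.3  0.1  0.1] gap 0.501 tilt [-0.006  0.    -1.   ]
travel [-0.0052  0.1251 -0.0032] yaw 0.0047 rows 3.0
```

Emit:
{"name": "send_rows", "arguments": {
  "travel": [
    [-0.004, 0.025, -0.001],
    [-0.005, 0.055, -0.002],
    [-0.005, 0.075, -0.002],
    [-0.005, 0.08, -0.002],
    [-0.005, 0.08, -0.002]
  ],
  "yaw": [0.004, 0.004, 0.004, 0.004, 0.004],
  "grip": [0, 0, 0, 0, 0]
}}

```text
t: 17.47
tool_pos: [0.5496, 0.0175, 0.1405]
tcp_rot: [-1.2, -1.22, 1.222]
contact_force: [-0.3, -0.5, 1.0]
finger_gap: 0.499
```

Run:
```python
from h import *
plan([.5487,.0185,.092],91)
b,_=shot('scene','13');crop('s',b,250,160,380,280,'pics/s13.png',5)
plan([.5487,.0185,.092],91)
```

```text
t 17.47 pos [0.5496 0.0175 0.1405] xhead 90.94 j [-0.06  0.07  1.74  0.    1.33 -1.65] F [-0.3 -0.5  1. ] gap 0.499 tilt [-0.002  0.    -1.   ]
travel [0.001  0.0485 0.0008] yaw -0.001 rows 1.2
pics/s13.png 5
t 17.52 pos [0.5506 0.0176 0.1421] xhead 90.95 j [-0.06  0.07  1.74  0.    1.33 -1.65] F [-0.2 -0.1  0.1] gap 0.499 tilt [ 0.001  0.    -1.   ]
travel [0.001  0.0501 0.0019] yaw -0.0008 rows 1.2
```

View pics/s13.png

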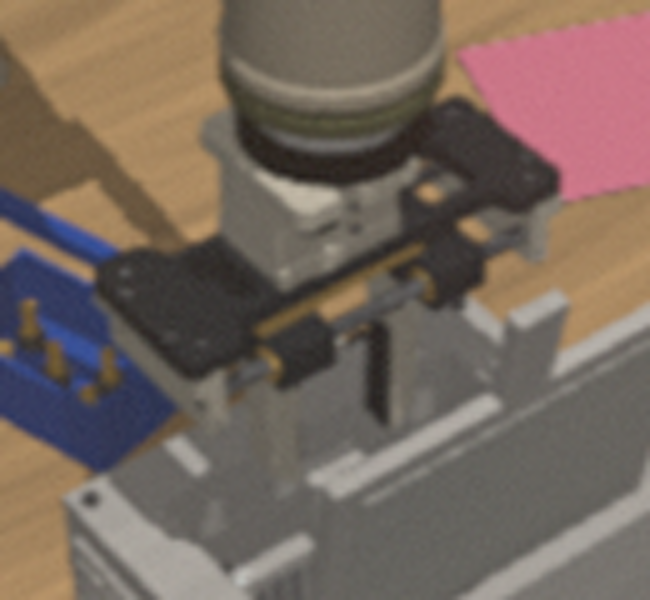

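The fingers straddle the tab (crop 335,470). I'll descend 50 mm and close.

Emit:
{"name": "send_rows", "arguments": {
  "travel": [
    [0.001, 0.015, 0.001],
    [0.001, 0.03, 0.001],
    [0.001, 0.043, 0.001],
    [0.001, 0.049, 0.001],
    [0.001, 0.049, 0.001]
  ],
  "yaw": [0, 0, 0, 0, 0],
  "grip": [0, 0, 0, 0, 0]
}}

```text
t: 17.93
tool_pos: [0.5487, 0.0188, 0.0912]
tcp_rot: [-1.2, -1.221, 1.222]
contact_force: [-0.5, 0.1, 0.4]
finger_gap: 0.498
```

Emit:
{"name": "send_rows", "arguments": {
  "travel": [
    [0, 0, 0],
    [0, 0, 0],
    [0, 0, 0],
    [0, 0, 0],
    [0, 0, 0]
  ],
  "yaw": [0, 0, 0, 0, 0],
  "grip": [-0.3, -0.5, -0.7, -0.9, -0.9],
  "force": 35
}}

```text
t: 18.35
tool_pos: [0.5498, 0.0188, 0.0927]
tcp_rot: [-1.202, -1.223, 1.221]
contact_force: [-0.3, 0.3, 5.8]
finger_gap: 0.3
```

Run:
```python
from h import *
plan([.5487,.0185,.092],91)
```

```text
t 18.35 pos [0.5498 0.0188 0.0927] xhead 90.99 j [-0.06  0.12  1.78  0.    1.24 -1.65] F [-0.3  0.3  5.8] gap 0.3 tilt [ 0.002 -0.    -1.   ]
travel [-0.0003  0.0007  0.0011] yaw -0.0002 rows 0.0
```

Emit:
{"name": "send_rows", "arguments": {
  "travel": [
    [0, -0.006, 0],
    [0, -0.014, 0],
    [0, -0.024, 0],
    [0, -0.034, 0],
    [0, -0.044, 0]
  ],
  "yaw": [0, 0, 0, 0, 0],
  "grip": [-0.9, -0.9, -0.9, -0.9, -0.9]
}}

```text
t: 18.77
tool_pos: [0.5492, 0.0188, 0.1371]
tcp_rot: [-1.202, -1.222, 1.222]
contact_force: [-0.2, 0.1, -2.1]
finger_gap: 0.296
```

Emit:
{"name": "send_rows", "arguments": {
  "travel": [
    [0, -0.015, 0],
    [0, -0.03, 0],
    [0, -0.045, 0],
    [0, -0.06, 0],
    [0, -0.075, 0]
  ],
  "yaw": [0, 0, 0, 0, 0],
  "grip": [-0.9, -0.9, -0.9, -0.9, -0.9]
}}

```text
t: 19.18
tool_pos: [0.5491, 0.0188, 0.2125]
tcp_rot: [-1.202, -1.223, 1.221]
contact_force: [-0.2, -0.5, -0.3]
finger_gap: 0.298
```

Emit:
{"name": "send_rows", "arguments": {
  "travel": [
    [0, -0.02, 0],
    [0, -0.04, 0],
    [0, -0.048, 0],
    [0, -0.05, 0],
    [0, -0.05, 0]
  ],
  "yaw": [0, 0, 0, 0, 0],
  "grip": [-0.9, -0.9, -0.9, -0.9, -0.9]
}}

```text
t: 19.6
tool_pos: [0.5494, 0.0188, 0.2613]
tcp_rot: [-1.202, -1.223, 1.221]
contact_force: [-0.1, -0.2, -2.0]
finger_gap: 0.298
```

Run:
```python
from h import *
b,_=shot('scene','14');crop('s',b,220,110,440,290,'pics/s14.png',3.4)
plan([.606,.319,.262],91)
```

```text
pics/s14.png 3.4
t 19.65 pos [0.5488 0.0188 0.2601] xhead 90.98 j [-0.06 -0.01  1.61 -0.    1.55 -1.65] F [-0.2  0.2 -2. ] gap 0.297 tilt [-0. -0. -1.]
travel [ 0.2992 -0.0019 -0.0623] yaw -0.0003 rows 7.3
```

View pics/s14.png

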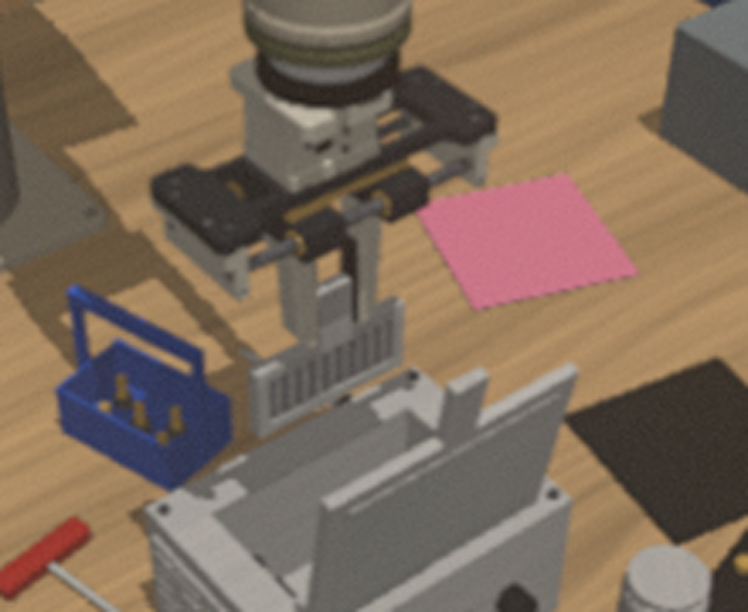

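Emit:
{"name": "send_rows", "arguments": {
  "travel": [
    [0.01, 0, -0.001],
    [0.03, 0, -0.004],
    [0.055, 0, -0.008],
    [0.08, 0, -0.012],
    [0.105, 0, -0.017]
  ],
  "yaw": [0, 0, 0, 0, 0],
  "grip": [-0.9, -0.9, -0.9, -0.9, -0.9]
}}

```text
t: 20.07
tool_pos: [0.5634, 0.1257, 0.259]
tcp_rot: [-1.199, -1.22, 1.223]
contact_force: [0.1, -0.3, -1.1]
finger_gap: 0.301
```

Emit:
{"name": "send_rows", "arguments": {
  "travel": [
    [0.025, 0, -0.005],
    [0.05, 0, -0.01],
    [0.075, 0, -0.015],
    [0.1, 0, -0.02],
    [0.125, 0, -0.026]
  ],
  "yaw": [0, 0, 0, 0, 0],
  "grip": [-0.9, -0.9, -0.9, -0.9, -0.9]
}}

```text
t: 20.48
tool_pos: [0.5871, 0.2514, 0.2587]
tcp_rot: [-1.199, -1.22, 1.224]
contact_force: [0.7, 0.7, -1.6]
finger_gap: 0.298
```

Emit:
{"name": "send_rows", "arguments": {
  "travel": [
    [0.022, 0, -0.006],
    [0.042, 0, -0.012],
    [0.058, 0, -0.017],
    [0.066, 0, -0.019],
    [0.069, 0, -0.02]
  ],
  "yaw": [0, 0, 0, 0, 0],
  "grip": [-0.9, -0.9, -0.9, -0.9, -0.9]
}}

```text
t: 20.9
tool_pos: [0.6059, 0.3205, 0.2587]
tcp_rot: [-1.199, -1.221, 1.225]
contact_force: [0.6, -0.3, -1.2]
finger_gap: 0.3
```

Emit:
{"name": "send_rows", "arguments": {
  "travel": [
    [0, 0, 0],
    [0, 0, 0],
    [0, 0, 0],
    [0, 0, 0]
  ],
  "yaw": [0, 0, 0, 0],
  "grip": [-0.9, -0.9, -0.9, -0.9]
}}

```text
t: 21.23
tool_pos: [0.6069, 0.3179, 0.2608]
tcp_rot: [-1.202, -1.221, 1.221]
contact_force: [0.2, 0.4, -0.9]
finger_gap: 0.298
```

Run:
```python
from h import *
a,_=shot('top','15');b,_=shot('scene','15');cv2.imwrite('pics/s15.png',b[:,:,::-1]);cv2.imwrite('pics/t15.png',a[:,:,::-1])
crop('s',b,340,120,500,300,'pics/s15c.png',3.3)
plan([.606,.319,.262],91)
C=cloud('scene',np.load('pics/scene15.npz')['d']);X,Y,Z=[C[...,i] for i in range(3)]
m=(Z>.14)&(Z<.27)&(abs(X-.606)<.03)&(abs(Y-.319)<.07);q=C[m];print(q.min(0),q.max(0),len(q))
```

```text
pics/s15c.png 3.3
t 21.33 pos [0.607  0.3181 0.261 ] xhead 90.93 j [ 0.41  0.36  1.19 -0.    1.59 -1.18] F [-1.  -0.2 -1.6] gap 0.3 tilt [ 0.  0. -1.]
travel [ 0.0009 -0.001   0.001 ] yaw -0.0012 rows 0.0
[0.59910963 0.25911589 0.17625308] [0.62090213 0.37382787 0.26975211] 942
```

View pics/s15.png

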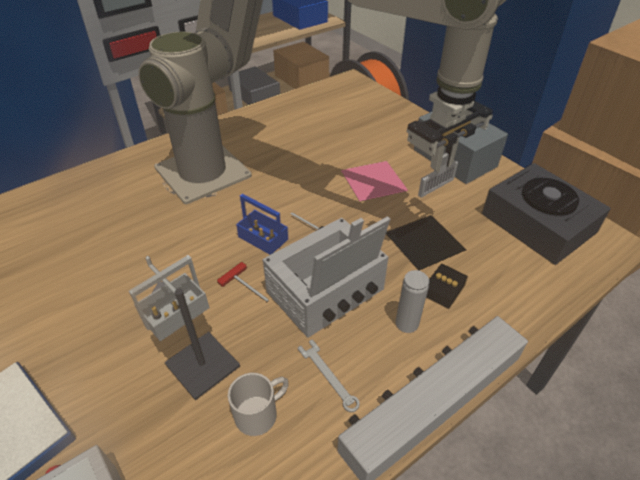

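View pics/s15c.png

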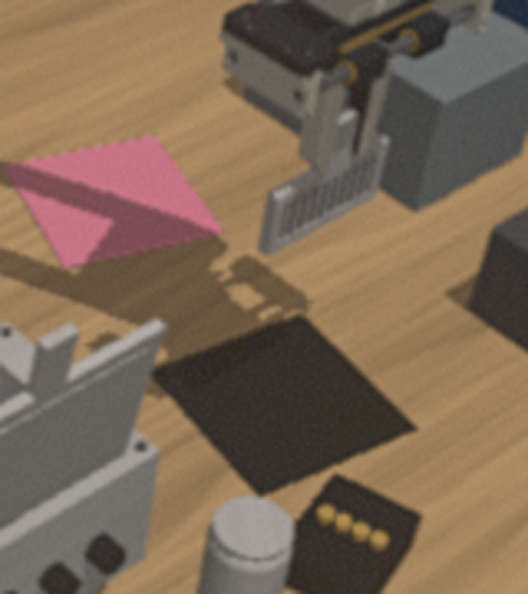

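View pics/t15.png

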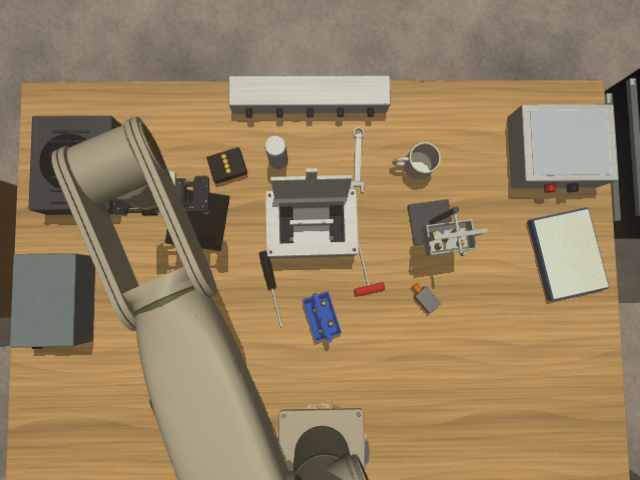

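The filter plate's bottom edge is about 0.176 m up, and its centre is at about (0.607, 0.317), over the mat centre (0.606, 0.319). The spacer is still in the case, the flap is open and the basket is on its hook. Handing in.

```bash
python3 -c "
from rig import *
s=get_state();print(s['joint_vel'].round(4),s['finger_gap']);print(close_job())"
```

```text
[ 0.0036  0.0042 -0.003   0.0021 -0.0004  0.0024] 0.30019824228682707
the job is handed in; nothing more can be done
None
```

I did the whole job in the order asked and handed it in at about 21 s. `close_job` gave no verdict.

- **Basket:** It hangs across the hook rod and looked level in the pictures after release. I moved it 2 mm along its bar before letting go to centre it. The scene and top views differed by about 2 mm on where the rod is.
- **Flap:** I swung it by its tongue past upright to about 1.8 rad by the commanded arc (not measured separately). In the later pictures it still leans back open.
- **Filter:** I drew it from the front slot by its tab. It is held upright and still over the mat, with its bottom edge about 17.6 cm above the bench and its centre within about 2 mm of the measured mat centre.
- **Rest of the bench:** In the last pictures the spacer is in the case and nothing else looks moved. The largest wrist force I saw was about 9 N.

No check failed.

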